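# Edge a porcelain spot plate out of its drying cradle and lay it on the viewing stand

## Robot

A 7-joint arm with a two-finger parallel gripper is mounted at the origin on a cart in front of the work surface, level with it; the furniture and walls round the work are solid. World frame = base frame: x ahead of the robot, y to its left, z up, the work surface at z = 0. Lengths are in m, angles in degrees, forces in N, time in s.
With the tool pointing down it reaches from about 0.4 to 0.875 m from the base axis. Payload 19.3 kg.
Tool frame: the origin (TCP) lies at the very end of the fingers, on their centre line; the grasp point (between the pads) lies 19 mm behind it; z points along the fingers, y is the direction in which the jaws open and shut (so a half turn about z gives the same grasp; the last joint's range is limited). The gripper opens to 85 mm and grips with 20 to 120 N. Pads are 22 mm wide; open, the fingers measure 114 mm over their backs; the gripper's body (76 mm by 85 mm) begins 54 mm behind the grasp point. The pads swing forward as they close: fully open they stand 13 mm farther back than shut.
Start: joints at [59.748, 29.874, -2.08, 91.645, 1.215, 58.505, -6.463], TCP at [0.276, -0.561, 0.231] pointing down, gripper open.
Joint ranges: [-166.77, 166.77], [-17.47, 122.26], [-85.68, 81.53], [9.62, 139.38], [-72.42, 252.41], [9.2, 110.78], [-144.41, 144.41]. Speed limits (degrees/s): [108.29, 108.29, 136.94, 136.94, 172.46, 172.46, 172.46].

## Interface

Orientations are given as a 3x3 rotation matrix whose columns are the frame's x, y, z axes.
In Python, from bench import telemetry, viewer, ctrl gives the robot as it stands.
- The arm moves only by the tool move_arm, never from a script. Its argument "moves" is a list of rows, each an object with "dp": the shift along the tool's x, y, z in m, a list of three; "roll": the turn about the tool's z in rad. A call has 1 to 5 rows; each row shifts and turns the commanded pose from where the row before left it, along the tool's axes as they then stand; what a row does not reach is not made up. A row lasts 1/12 s, in which the tool goes at most 41.7 mm and 7.16 degrees, less where a joint would pass 70% of its speed; a pose out of reach is approached as far as the arm can. A call with a gripper value outside its range is refused whole. "hand" is the gripper command: -1 is shut, 1 is fully open, values between are in proportion, set as the call begins (left out, the last holds). The fingers move at their own pace and stop on an object; "newtons" is the grip in N (left out, the last holds). Time passes only in rows, so rows that do not move let the fingers close. It gives the time, the measured TCP pose, the force and the opening at its end, in the units of the state.
- telemetry.get_state(): the state, without advancing time (a new reading comes with each control period).
- viewer.grab_frame(name): name is "scene" or "side" or "wrist"; returns a dict with "image" (384x512x3 uint8, red, green, blue), "z_map" (384x512 float32, m along the optical axis (not along the pixel's ray), 0 where there is no reading), "fx", "fy", "cx", "cy" (pixels), "k1" (the pictures are not rectified: a ray, as slopes to the right and down, at radius r is drawn at 1 + k1 r^2 times it, then the intrinsics apply), "rvec" (rotation vector, rad) and "tvec" (3), from world to camera coordinates, as OpenCV has them. Camera axes: x right, y down, z forward; pixel columns grow to the right and rows downward; lengths in m; the calibration is good to about 2 mm. A picture is of the moment at which its call begins.
- ctrl.sign_off(): hands the job in, once; it reports no verdict.
The state is a dict: "time_s": time; "q": joint angles; "joint_velocities": joint speeds; "joint_torque": joint torques, N m; "tool_pos": TCP position; "tcp_rot": TCP orientation; "ft_force": force on the tool from outside, world axes, zero at the start; "ft_torque": the same for the moment, N m; "opening": finger opening in m.
Only numpy, scipy, OpenCV 4.12 (cv2) and the standard library are available. Lean on these libraries where they do the work, as an engineer would, in place of code of your own. Each camera call takes 0.05 s, during which the arm holds its last target.

## Task

The white porcelain spot plate lies sunk in the drying cradle, where its sides cannot be gripped. Slide it by pressing on its top - firmly enough to drag it, but porcelain cracks under a hard push - out over the open front of the cradle until enough of it overhangs to be pinched by its two long sides; then lift it clear and lay it down flat in the channel of the viewing stand, near the back stop, without dropping it, and let go. Leave the cradle's and stand's neighbours where they are.

Things in the scene. Friction and masses are not known exactly. Their poses are not given: they have to be found in the camera images.
- plate: White glazed porcelain spot plate, flat bar 150 x 60 x 7 mm, 0.10 to 0.21 kg; eight shallow wells on its front two thirds, the back 45 mm of the top plain. Origin: centre of its underside; x along its length from front end to back end (the end near the cradle's back wall), y across its width, z up. Friction on the cradle is about 0.2, under fingertips 0.6 or more.
- plate_front (a point): Middle of the plate's front end, lower edge: 75 mm from the plate's origin along its -x.
- cradle: Drying cradle, fixed grey block 180 x 100 mm. Channel along x, open at the front (-x), closed at the back (inner face 78 mm behind the origin). The plate's underside rests 45 mm above the worktop; side walls 64 mm apart (2 mm clearance a side), 53 mm high, 1 mm above the plate's top. Origin: centre of its underside. At the start the plate's front end lies 9 to 17 mm behind the mouth.
- support: What carries the plate in the cradle (origin 15 mm under the runners' top): two runners float on soft springs and give way under 3 to 5 N; 1 to 7 mm lower, different each time and not measured, comes a firm bed (12 N per mm). On the runners alone the fingers slip; pressed on the bed with 10 to 18 N the plate drags along; over 25 N cracks it. Find the bed by feel, slowly.
- cradle_pad (a point): Face of a sprung pad in the right (-y) wall, 22 mm in front of the cradle's origin. It presses the plate against the left wall with about 5 N, so sliding takes some 2 N plus the friction under the press.
- cradle_mouth (a point): Middle of the cradle's open front edge, at the unpressed runners' top (45 mm above the worktop), 90 mm in front of the cradle's origin; axes as the cradle. In front of it is free air down to the worktop. With 45 to 55 mm of the plate out beyond it the plate lies flat (let go, it may stay sunk a few mm) and can be pinched from above across its 60 mm width; beyond 75 mm it tips.
- stand: Viewing stand, fixed, aluminium with a grey foot, shorter than the cradle: top 110 x 92 mm, 45 mm above the worktop, side lips 8 mm high with inner faces 74 mm apart, back stop 8 mm high with its inner face 55 mm behind the origin, open at the front. Origin: centre of its underside; x points to the back stop.
- stand_seat (a point): Where the centre of the plate's underside belongs: 27 mm in front of the stand's origin, at the height of its top (45 mm); axes as the stand. A plate laid there, its length along x, ends 7 mm short of the back stop and overhangs the stand's open front by 47 mm.
- vial: Small capped vial, 24 x 24 x 54 mm, bystander standing on the worktop; origin at the centre of its underside.
- petri: Petri dish with lid, 62 x 62 x 14 mm, bystander; origin at the centre of its underside.
- dropper: Brown dropper bottle, 34 x 34 x 109 mm, bystander; origin at the centre of its underside.
- timer: White bench timer, 62 x 62 x 18 mm, bystander; origin at the centre of its underside.
Not all that is in view belongs to the job. Several things have the shape of the stand; the one meant has the colours described above.

How it is judged:
By the outcome, as a careful person would: the job done as asked, in the order asked, and still so for the second after the job is handed in, with the robot touching nothing.
It also fails if it takes over 67 s, if anything falls off the work surface, if the arm or the gripper's body presses on something with over 40 N, if the wrist force passes 120 N, or if a joint passes its speed limit or range.

## Working session

There is one attempt and no reset: what is moved stays moved. The work goes in short steps, Python scripts to look and compute and a tool call to move; the robot and the scene stay as the last step left them, time stands still between calls to the robot, and variables do not carry over. Pictures are saved under pics/ and viewed, and the job is handed in when it is done.

Besides the shell and the picture viewer there is one more tool, called after "Request:" as name(argument=value, ...), one argument or row to a line, values as JSON. move_arm: Moves the arm, as the interface text tells. Its arguments: {"type":"object","properties":{"moves":{"type":"array","items":{"type":"object","properties":{"dp":{"type":"array","items":{"type":"number"}},"roll":{"type":"number"}}}},"hand":{"type":"number"},"newtons":{"type":"number"}},"required":["moves"]}

```bash
ls; mkdir -p pics; python3 - <<'E'
from bench import telemetry, viewer, ctrl
import cv2,numpy as np
s=telemetry.get_state();print({k:np.round(v,3).tolist() for k,v in s.items()})
for n in ("scene","side","wrist"):
    f=viewer.grab_frame(n); np.savez(f"f_{n}.npz",**f)
    cv2.imwrite(f"pics/a_{n}.png",f["image"][:,:,::-1])
    print(n,f["fx"],f["cx"],f["cy"],f["k1"],f["rvec"],f["tvec"])
E
```

```text
pics
{'time_s': 0.0, 'q': [59.748, 29.908, -2.08, 91.674, 1.214, 58.504, -6.463], 'joint_velocities': [-0.032, -0.018, -0.014, -0.039, -0.029, 0.019, -0.086], 'joint_torque': [-0.0, -92.709, 1.98, -36.993, 0.018, 0.008, -0.0], 'tool_pos': [0.276, -0.56, 0.231], 'tcp_rot': [[0.897, 0.442, -0.001], [0.442, -0.897, 0.001], [-0.0, -0.001, -1.0]], 'ft_force': [-0.855, -0.657, 1.448], 'ft_torque': [-0.03, 0.057, 0.001], 'opening': 0.085}
scene 497.66053087143905 257.00734790132765 189.65095562737008 -0.09859840545712382 [ 1.19626891 -2.24119324  1.0571844 ] [0.24182498 0.36143823 1.20367599]
side 415.33426272675683 261.6385188326206 192.70488401183877 -0.09199571190300435 [ 0.43198507 -2.59416776  1.41659197] [0.47954481 0.18635801 1.14399205]
wrist 341.8703055125062 255.63194304303406 188.92040707876686 -0.08391934184809767 [-2.45084085  1.52382706  0.22422985] [-0.62373724 -0.03846987  0.37841311]
```

View pics/a_scene.png

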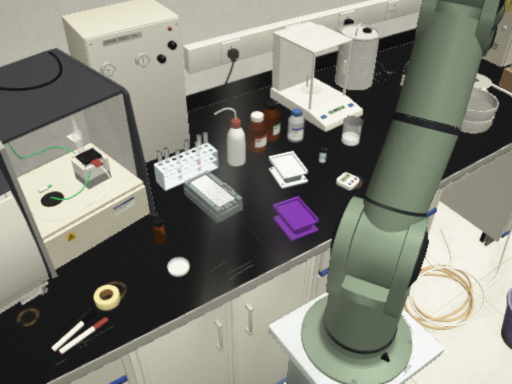

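View pics/a_side.png

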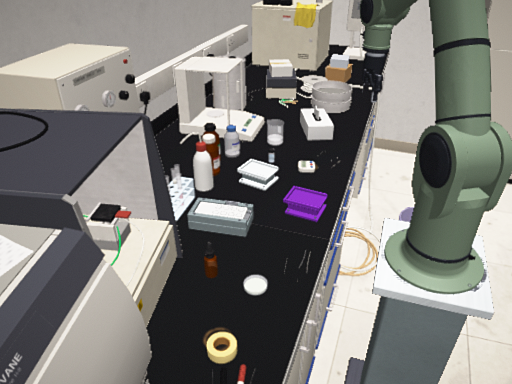

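View pics/a_wrist.png

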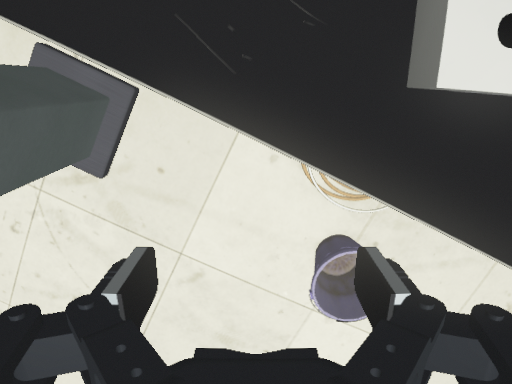

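The scene view shows the cradle near (213,195), a pale stand at (288,168), a purple stand lookalike at (296,217), the vial at (322,156), the timer at (347,181), the dropper at (159,231) and the petri at (178,267). I'll zoom in and make a helper file.

```bash
cat > h.py <<'E'
import numpy as np, cv2
def cam(f):
    R,_=cv2.Rodrigues(np.array(f["rvec"],float)); t=np.array(f["tvec"],float).reshape(3)
    K=np.array([[float(f["fx"]),0,float(f["cx"])],[0,float(f["fy"]),float(f["cy"])],[0,0,1]]); d=np.array([float(f["k1"]),0,0,0,0])
    return R,t,K,d
def slopes(f,uv):
    R,t,K,d=cam(f); return cv2.undistortPoints(np.array(uv,float).reshape(-1,1,2),K,d).reshape(-1,2)
def onplane(f,uv,z):
    R,t,K,d=cam(f); s=slopes(f,uv); D=np.c_[s,np.ones(len(s))]@R; C=-R.T@t
    return C+D*((z-C[2])/D[:,2])[:,None]
def cloud(f):
    R,t,K,d=cam(f); z=f["z_map"]; v,u=np.mgrid[:384,:512]
    s=slopes(f,np.stack([u,v],-1).reshape(-1,2)); P=np.c_[s,np.ones(len(s))]*z.reshape(-1,1)
    W=(P-t)@R; W[z.reshape(-1)==0]=np.nan
    return W.reshape(384,512,3)
def proj(f,P):
    R,t,K,d=cam(f); return cv2.projectPoints(np.array(P,float).reshape(-1,3),np.array(f["rvec"],float),t,K,d)[0].reshape(-1,2)
E
python3 - <<'E'
import numpy as np,cv2
from h import *
for n,(x0,x1,y0,y1) in {"scene":(140,380,120,270),"side":(150,350,130,280)}.items():
    f=np.load(f"f_{n}.npz"); im=f["image"][y0:y1,x0:x1,::-1]
    k=800/(x1-x0); k=min(k,600/(y1-y0)); print(n,k)
    cv2.imwrite(f"pics/b_{n}.png",cv2.resize(im,None,fx=k,fy=k,interpolation=cv2.INTER_CUBIC))
    W=cloud(f)
    for (u,v) in ([(213,195),(288,168),(296,217),(322,156),(347,181),(159,231),(178,267)] if n=="scene" else [(220,212),(259,172),(305,200),(271,156),(306,166)]):
        print(n,u,v,np.round(np.nanmedian(W[v-1:v+2,u-1:u+2].reshape(-1,3),0),3))
E
```

```text
scene 3.3333333333333335
scene 213 195 [0.602 0.049 0.054]
scene 288 168 [ 0.588 -0.23   0.047]
scene 296 217 [ 0.388 -0.106  0.046]
scene 322 156 [ 0.597 -0.385  0.031]
scene 347 181 [ 0.455 -0.378  0.018]
scene 159 231 [0.55  0.256 0.054]
scene 178 267 [0.43  0.261 0.015]
side 4.0
side 220 212 [0.62  0.053 0.055]
side 259 172 [ 0.593 -0.221  0.049]
side 305 200 [ 0.397 -0.103  0.049]
side 271 156 [ 0.6   -0.382  0.029]
side 306 166 [ 0.458 -0.371  0.02 ]
```

```bash
ls pics
```

```text
a_scene.png
a_side.png
a_wrist.png
b_scene.png
b_side.png
```

View pics/b_scene.png

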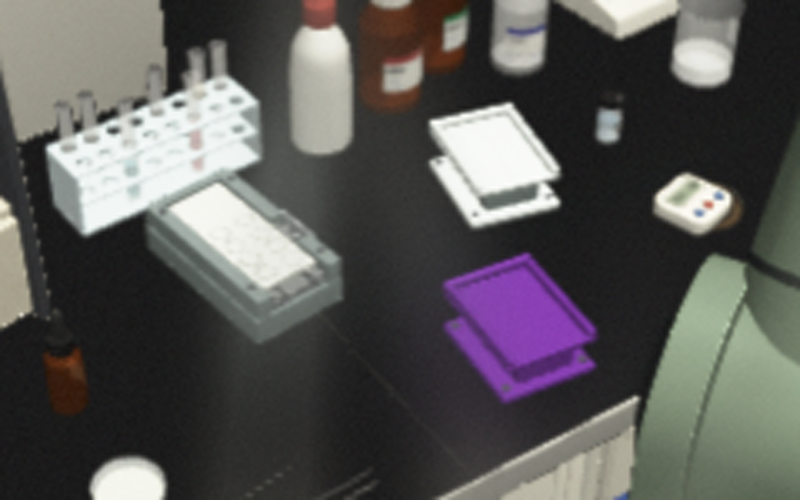

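View pics/b_side.png

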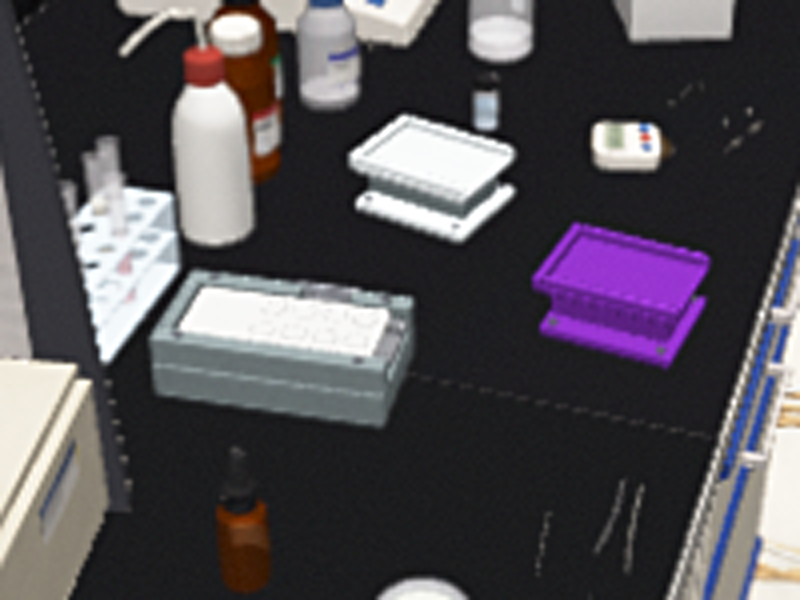

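```bash
python3 - <<'E'
import numpy as np,cv2
from h import *
for n in ("scene","side"):
    f=np.load(f"f_{n}.npz"); im=f["image"].astype(int); W=cloud(f)
    mn=im.min(2); mx=im.max(2)
    x,y,z=W[...,0],W[...,1],W[...,2]
    def rect(m,zp,name):
        m=m.astype(np.uint8); nb,l,st,c=cv2.connectedComponentsWithStats(m); k=1+np.argmax(st[1:,4]); v,u=np.nonzero(l==k)
        P=onplane(f,np.c_[u,v],zp)[:,:2]; r=cv2.minAreaRect((P*1000).astype(np.float32)); print(n,name,len(u),"ctr",np.round(P.mean(0),4),r, im[v,u].mean(0).round())
        print("   corners",np.round(cv2.boxPoints(r)).tolist())
    box=(x>.48)&(x<.75)&(y>-.08)&(y<.16)
    rect(box&(mn>190)&(z>.04),.052,"plate")
    rect(box&(z>.043)&(z<.06),.053,"cradletop")
    box=(x>.48)&(x<.72)&(y>-.32)&(y<-.12)
    rect(box&(z>.038)&(z<.06),.048,"standtop")
    for zz in ((.0,.012),(.015,.035)):
        m=box&(z>zz[0])&(z<zz[1])&(mx>90); print("stand col",zz,np.median(im[m],0),m.sum())
E
```

```text
scene plate 604 ctr [0.6245 0.0399] ((625.6452026367188, 39.86397933959961), (150.7958984375, 60.830894470214844), 6.644704818725586) [235. 236. 229.]
   corners [[547.0, 61.0], [554.0, 1.0], [704.0, 18.0], [697.0, 79.0]]
scene cradletop 1248 ctr [0.6203 0.0397] ((620.7057495117188, 38.118080139160156), (192.6769561767578, 105.91796875), 5.690891265869141) [188. 192. 186.]
   corners [[520.0, 81.0], [530.0, -24.0], [722.0, -5.0], [711.0, 100.0]]
scene standtop 660 ctr [ 0.605  -0.2405] ((606.90234375, -241.11605834960938), (94.26156616210938, 131.53201293945312), 77.29996490478516) [234. 236. 232.]
   corners [[532.0, -273.0], [661.0, -302.0], [681.0, -210.0], [553.0, -181.0]]
stand col (0.0, 0.012) [218. 223. 215.] 197
stand col (0.015, 0.035) [107. 113. 108.] 89
side plate 596 ctr [0.6237 0.0384] ((624.6058959960938, 37.85189437866211), (151.6135711669922, 62.43283462524414), 6.591351509094238) [245. 244. 243.]
   corners [[546.0, 60.0], [553.0, -2.0], [703.0, 16.0], [696.0, 78.0]]
side cradletop 1281 ctr [0.6237 0.0445] ((624.3115844726562, 43.09697341918945), (183.8873291015625, 115.66593170166016), 6.334133625030518) [187. 192. 193.]
   corners [[527.0, 90.0], [539.0, -25.0], [722.0, -4.0], [709.0, 111.0]]
side standtop 537 ctr [ 0.6048 -0.2407] ((605.9620971679688, -242.62142944335938), (108.47725677490234, 128.72511291503906), 77.41014099121094) [233. 235. 236.]
   corners [[531.0, -282.0], [657.0, -310.0], [681.0, -204.0], [555.0, -176.0]]
stand col (0.0, 0.012) [207.  211.5 213. ] 138
stand col (0.015, 0.035) [102.  110.5 111. ] 122
```

```bash
cat >> h.py <<'E'
def delta(s,target,yaw):
    """tool-frame shift to world target and roll for tool-down with tool x at yaw deg"""
    R=np.array(s["tcp_rot"]); d=R.T@(np.array(target)-np.array(s["tool_pos"]))
    cy=np.degrees(np.arctan2(R[1,0],R[0,0])); r=-np.radians((yaw-cy+180)%360-180)
    return np.round(d,4),round(float(r),4),round(float(cy),2)
E
python3 - <<'E'
import numpy as np
from h import *
from bench import telemetry
s=telemetry.get_state(); R=np.array(s["tcp_rot"])
f=np.load("f_wrist.npz"); Rc,t,K,d=cam(f); C=-Rc.T@t
print("cam in tool",R.T@(C-s["tool_pos"]), "axis in tool", R.T@Rc.T[:,2], "camx",R.T@Rc.T[:,0],"camy", R.T@Rc.T[:,1])
print(delta(s,[.53,-.1,.33],6.6))
E
```

```text
cam in tool [ 0.07214813 -0.00098283 -0.14233929] axis in tool [-2.87231661e-01  4.76562493e-04  9.57861026e-01] camx [ 4.21374093e-04  9.99999842e-01 -3.71171211e-04] camy [-9.57861052e-01  2.97005698e-04 -2.87231816e-01]
(array([ 0.4313, -0.3009, -0.0989]), 0.3426, 26.23)
```

Request:
move_arm(
  moves=[
    {"dp":[0,0,-0.035]},
    {"dp":[0.01,-0.005,-0.035]},
    {"dp":[0.033,-0.018,0]},
    {"dp":[0.033,-0.018,0]},
    {"dp":[0.033,-0.018,0]},
  ],
  hand=-1,
)

```text
$.moves[0]: bad value
```

Request:
move_arm(
  moves=[
    {"dp":[0.033,-0.018,0]},
    {"dp":[0.033,-0.018,0]},
    {"dp":[0.033,-0.018,0]},
    {"dp":[0.033,-0.018,0]},
    {"dp":[0.033,-0.018,0]},
  ],
)

```text
$.moves[0]: bad value
```

Request:
move_arm(
  moves=[
    {"dp":[0.033,-0.018,0]},
    {"dp":[0.033,-0.018,0]},
    {"dp":[0.033,-0.018,0]},
    {"dp":[0.033,-0.018,0]},
    {"dp":[0.033,-0.018,0]},
  ],
)

```text
$.moves[0]: bad value
```

Request:
move_arm(
  moves=[
    {"dp":[0.033,-0.018,0]},
    {"dp":[0,0,0],"roll":0.12},
    {"dp":[0,0,0],"roll":0.12},
    {"dp":[0,0,0],"roll":0.1},
    {"dp":[0,0,0]},
  ],
)

```text
$.moves[0]: bad value
```

Request:
move_arm(
  moves=[
    {"dp":[0,0,-0.035],"roll":0},
    {"dp":[0.01,-0.005,-0.035],"roll":0},
    {"dp":[0.033,-0.018,0],"roll":0},
    {"dp":[0.033,-0.018,0],"roll":0},
    {"dp":[0.033,-0.018,0],"roll":0},
  ],
  hand=-1,
)

```text
time_s: 0.57
tool_pos: [0.3483, -0.4584, 0.3015]
tcp_rot: [[0.897, 0.441, 0.0], [0.441, -0.897, -0.0], [0.0, 0.0, -1.0]]
ft_force: [0.9, -1.0, 0.4]
opening: 0.0256
```

Request:
move_arm(
  moves=[
    {"dp":[0.035,-0.019,0],"roll":0},
    {"dp":[0.035,-0.019,0],"roll":0},
    {"dp":[0.035,-0.019,0],"roll":0},
    {"dp":[0.035,-0.019,0],"roll":0},
    {"dp":[0.035,-0.019,0],"roll":0},
  ],
)

```text
time_s: 0.98
tool_pos: [0.4636, -0.2953, 0.3014]
tcp_rot: [[0.897, 0.442, 0.0], [0.442, -0.897, -0.0], [-0.0, 0.0, -1.0]]
ft_force: [1.2, -0.6, -0.4]
opening: -0.0001
```

Request:
move_arm(
  moves=[
    {"dp":[0.035,-0.019,0],"roll":0},
    {"dp":[0.035,-0.019,0],"roll":0},
    {"dp":[0.035,-0.019,0],"roll":0},
    {"dp":[0.035,-0.019,0],"roll":0},
    {"dp":[0.035,-0.019,0],"roll":0},
  ],
)

```text
time_s: 1.4
tool_pos: [0.5786, -0.1327, 0.3012]
tcp_rot: [[0.897, 0.442, -0.0], [0.442, -0.897, -0.0], [-0.0, -0.0, -1.0]]
ft_force: [0.5, -0.5, 0.5]
opening: 0.0
```

Request:
move_arm(
  moves=[
    {"dp":[0.02,-0.01,0],"roll":0},
    {"dp":[0,0,0],"roll":0.12},
    {"dp":[0,0,0],"roll":0.12},
    {"dp":[0,0,0],"roll":0.1},
    {"dp":[0,0,0],"roll":0},
  ],
)

```text
time_s: 1.82
tool_pos: [0.5914, -0.1164, 0.301]
tcp_rot: [[0.994, 0.113, -0.001], [0.113, -0.994, -0.0], [-0.001, 0.0, -1.0]]
ft_force: [0.2, 0.0, -1.2]
opening: 0.0001
```

```bash
python3 - <<'E'
from bench import telemetry, viewer, ctrl
import cv2,numpy as np
f=viewer.grab_frame("wrist"); np.savez("f_wrist2.npz",**f)
s=telemetry.get_state();print({k:np.round(v,3).tolist() for k,v in s.items()})
cv2.imwrite("pics/c_wrist.png",f["image"][:,:,::-1])
E
```

```text
{'time_s': 1.867, 'q': [11.252, 24.368, -8.2, 89.98, 3.709, 65.945, -80.889], 'joint_velocities': [0.797, -0.001, -1.129, -0.118, 0.413, 0.059, 4.07], 'joint_torque': [-0.763, -85.743, 0.586, -39.557, -0.197, -0.028, -2.399], 'tool_pos': [0.591, -0.116, 0.301], 'tcp_rot': [[0.993, 0.119, -0.0], [0.119, -0.993, -0.0], [-0.001, 0.0, -1.0]], 'ft_force': [0.256, -0.239, 0.566], 'ft_torque': [0.063, 0.073, 0.006], 'opening': 0.0}
```

View pics/c_wrist.png

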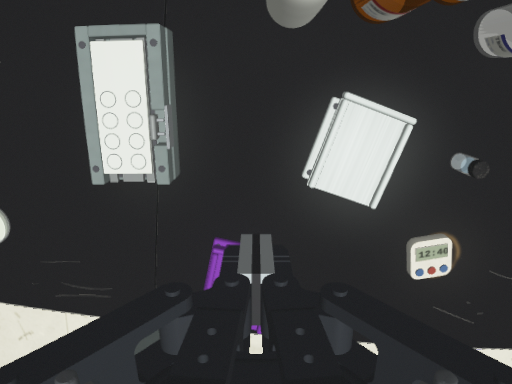

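The wrist view shows the cradle upper left, with the mouth at the bottom edge (row ~180) and the plate at (123,107). The stand is at (360,152), its back stop being the bar (345,95)-(413,122) and its open front the edge (310,185)-(375,207). Next I measure both precisely.

```bash
python3 - <<'E'
import numpy as np,cv2
from h import *
f=np.load("f_wrist2.npz"); im=f["image"].astype(int); W=cloud(f); x,y,z=W[...,0],W[...,1],W[...,2]; mn=im.min(2)
def rect(m,zp,name):
    m=m.astype(np.uint8); nb,l,st,c=cv2.connectedComponentsWithStats(m); k=1+np.argmax(st[1:,4]); v,u=np.nonzero(l==k)
    P=onplane(f,np.c_[u,v],zp)[:,:2]; r=cv2.minAreaRect((P*1000).astype(np.float32)); print(name,len(u),np.round(np.concatenate([r[0],r[1],[r[2]]]),1),"corners",np.round(cv2.boxPoints(r),1).tolist(),"z",np.nanmedian(z[l==k]))
box=(x>.48)&(x<.75)&(y>-.08)&(y<.16)
rect(box&(mn>170)&(z>.04),.052,"plate")
rect(box&(z>.047)&(z<.06),.053,"cradletop")
box=(x>.48)&(x<.72)&(y>-.34)&(y<-.12)
rect(box&(z>.049)&(z<.06),.053,"lips")
rect(box&(z>.035)&(z<.06),.053,"top53")
rect(box&(z>.035)&(z<.06),.045,"top45")
for zz in ((.0,.012),(.015,.035)):
    m=box&(z>zz[0])&(z<zz[1])&(im.max(2)>90); print("stand col",zz,np.median(im[m],0),m.sum())
k=5
cv2.imwrite("pics/d_stand.png",cv2.resize(f["image"][80:220,290:430,::-1],None,fx=4,fy=4,interpolation=cv2.INTER_CUBIC))
cv2.imwrite("pics/d_cradle.png",cv2.resize(f["image"][15:195,60:200,::-1],None,fx=3.3,fy=3.3,interpolation=cv2.INTER_CUBIC))
E
```

```text
plate 6772 [622.7  41.2 149.4  59.9   6.2] corners [[545.2000122070312, 62.900001525878906], [551.7000122070312, 3.4000000953674316], [700.2000122070312, 19.600000381469727], [693.7000122070312, 79.0999984741211]] z 0.051812630927239256
cradletop 12002 [624.6  37.2 178.8 100.    6.6] corners [[530.0999755859375, 76.5999984741211], [541.5999755859375, -22.700000762939453], [719.2000122070312, -2.200000047683716], [707.7000122070312, 97.19999694824219]] z 0.052083568208434454
lips 1819 [ 604.  -238.3   90.8  116.7   77.5] corners [[537.2000122070312, -270.0], [651.2000122070312, -295.29998779296875], [670.9000244140625, -206.60000610351562], [556.9000244140625, -181.39999389648438]] z 0.052213357477079884
top53 7570 [ 604.5 -237.    93.2  116.7   77.3] corners [[537.2999877929688, -269.70001220703125], [651.2000122070312, -295.29998779296875], [671.5999755859375, -204.39999389648438], [557.7999877929688, -178.6999969482422]] z 0.045148258389951644
top45 7570 [ 603.3 -239.7   95.1  119.1   77.3] corners [[534.7000122070312, -273.0], [650.9000244140625, -299.1000061035156], [671.7999877929688, -206.39999389648438], [555.5999755859375, -180.1999969482422]] z 0.045148258389951644
stand col (0.0, 0.012) [213. 219. 215.] 751
stand col (0.015, 0.035) [nan nan nan] 0
  return _methods._mean(a, axis=axis, dtype=dtype,
  ret = um.true_divide(
```

View pics/d_stand.png

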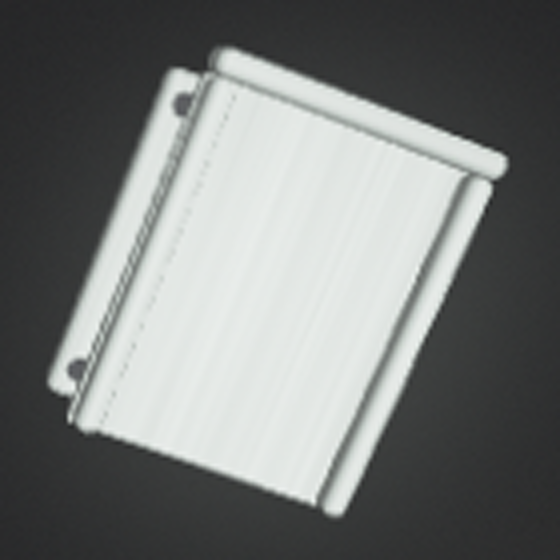

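View pics/d_cradle.png

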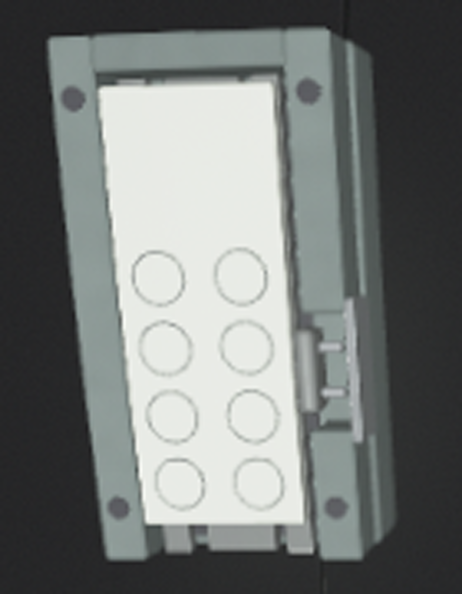

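```bash
python3 - <<'E'
import numpy as np
from h import *
from bench import telemetry
for n in ("scene","side"):
    f=np.load(f"f_{n}.npz"); W=cloud(f).reshape(-1,3)
    W=W[(W[:,2]>.07)&(W[:,2]<.4)&(W[:,0]>.4)&(W[:,0]<1.0)&(abs(W[:,1])<.35)]
    d=np.hypot(W[:,0]-.676,W[:,1]-.045); i=np.argsort(d)[:400:40]; print(n,np.round(np.c_[W[i],d[i]],3))
s=telemetry.get_state(); print(delta(s,[.676,.0455,.09],6.5))
f=np.load("f_wrist2.npz"); print(onplane(f,[[345,99.5],[407.5,123.7]],.053))
E
```

```text
scene [[ 0.76   0.038  0.079  0.084]
 [ 0.773  0.057  0.071  0.097]
 [ 0.774  0.07   0.08   0.101]
 [ 0.775  0.08   0.127  0.105]
 [ 0.776  0.003  0.124  0.108]
 [ 0.785  0.062  0.074  0.11 ]
 [ 0.787  0.019  0.08   0.114]
 [ 0.782 -0.007  0.125  0.118]
 [ 0.797  0.055  0.076  0.122]
 [ 0.8    0.017  0.075  0.127]]
side [[ 0.765  0.056  0.075  0.089]
 [ 0.77   0.075  0.09   0.098]
 [ 0.784  0.045  0.076  0.108]
 [ 0.781  0.008  0.124  0.112]
 [ 0.79   0.028  0.079  0.115]
 [ 0.8    0.032  0.116  0.125]
 [ 0.802  0.001  0.076  0.133]
 [ 0.809 -0.013  0.077  0.145]
 [ 0.81  -0.021  0.072  0.15 ]
 [ 0.802 -0.053  0.075  0.159]]
(array([ 0.1035, -0.1507,  0.211 ]), 0.0062, 6.85)
[[ 0.66131622 -0.20862628  0.053     ]
 [ 0.64388957 -0.28586632  0.053     ]]
```

```bash
python3 - <<'E'
import numpy as np
from h import *
from bench import telemetry
for n in ("scene","side"):
    f=np.load(f"f_{n}.npz"); W=cloud(f).reshape(-1,3)
    W=W[(W[:,2]>.07)&(W[:,2]<.4)&(W[:,0]>.7)&(W[:,0]<.83)&(abs(W[:,1]-.04)<.13)]
    print(n,np.percentile(W[:,2],[50,90,99,100]))
s=telemetry.get_state(); print(delta(s,[.672,.045,.09],6.5))
E
```

```text
scene [0.07874235 0.12265206 0.12843663 0.19189685]
side [0.07924418 0.12363947 0.12931373 0.19427855]
(array([ 0.0994, -0.1507,  0.211 ]), 0.0062, 6.85)
```

Request:
move_arm(
  moves=[
    {"dp":[0.02,-0.03,0],"roll":0.006},
    {"dp":[0.02,-0.03,0.01],"roll":0},
    {"dp":[0.02,-0.03,0.02],"roll":0},
    {"dp":[0.02,-0.03,0.02],"roll":0},
    {"dp":[0.0194,-0.0307,0.02],"roll":0},
  ],
)

```text
time_s: 2.28
tool_pos: [0.6738, 0.0456, 0.2305]
tcp_rot: [[0.993, 0.115, 0.0], [0.115, -0.993, 0.0], [0.0, -0.0, -1.0]]
ft_force: [0.4, -1.3, -0.2]
opening: 0.0003
```

Request:
move_arm(
  moves=[
    {"dp":[0,0,0.037],"roll":0},
    {"dp":[0,0,0.037],"roll":0},
    {"dp":[0,0,0.037],"roll":0},
    {"dp":[0,0,0.03],"roll":0},
    {"dp":[0,0,0],"roll":0},
  ],
)

```text
time_s: 2.7
tool_pos: [0.6699, 0.044, 0.0842]
tcp_rot: [[0.993, 0.116, -0.009], [0.116, -0.993, -0.001], [-0.009, -0.0, -1.0]]
ft_force: [-0.6, 0.5, -0.9]
opening: 0.0002
```

```bash
python3 - <<'E'
from bench import telemetry, viewer, ctrl
import cv2,numpy as np
from h import *
f=viewer.grab_frame("side"); np.savez("f_side2.npz",**f)
s=telemetry.get_state();print({k:np.round(v,4).tolist() for k,v in s.items()})
print(delta(s,[.672,.045,.056],6.5))
cv2.imwrite("pics/e_side.png",cv2.resize(f["image"][120:270,150:350,::-1],None,fx=4,fy=4))
E
```

```text
{'time_s': 2.75, 'q': [-3.357, 43.7256, -8.6681, 89.2553, 8.0202, 47.9218, -98.488], 'joint_velocities': [-0.0026, -4.0055, -0.0513, -2.8792, -0.343, 2.1763, -0.5765], 'joint_torque': [-0.373, -101.5927, -0.5579, -28.6659, 0.2162, -1.2695, -0.1051], 'tool_pos': [0.6715, 0.0441, 0.0878], 'tcp_rot': [[0.9934, 0.1146, -0.0051], [0.1146, -0.9934, -0.0002], [-0.0051, -0.0003, -1.0]], 'ft_force': [0.128, -0.0973, 0.9991], 'ft_torque': [0.0046, -0.0436, -0.0103], 'opening': -0.0}
(array([ 0.0008, -0.0008,  0.0318]), 0.0014, 6.58)
```

View pics/e_side.png

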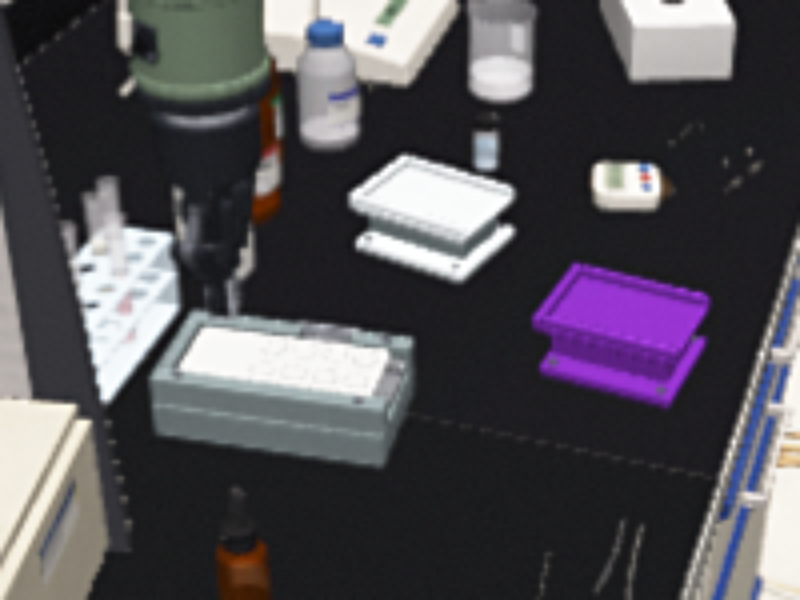

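The fingers are over the back of the plate (crop (220,310)). I'll descend gently now.

Request:
move_arm(
  moves=[
    {"dp":[0,0,0.012],"roll":0},
    {"dp":[0,0,0.01],"roll":0},
    {"dp":[0,0,0.006],"roll":0},
    {"dp":[0,0,0.003],"roll":0},
    {"dp":[0,0,0],"roll":0},
  ],
)

```text
time_s: 3.17
tool_pos: [0.6732, 0.0443, 0.0592]
tcp_rot: [[0.994, 0.112, -0.0], [0.112, -0.994, -0.0], [-0.0, -0.0, -1.0]]
ft_force: [-0.3, -0.7, -0.1]
opening: -0.0004
```

Request:
move_arm(
  moves=[
    {"dp":[0,0,0.001],"roll":0},
    {"dp":[0,0,0.001],"roll":0},
    {"dp":[0,0,0.001],"roll":0},
    {"dp":[0,0,0.001],"roll":0},
    {"dp":[0,0,0],"roll":0},
  ],
)

```text
time_s: 3.58
tool_pos: [0.6732, 0.0444, 0.0553]
tcp_rot: [[0.994, 0.112, 0.0], [0.112, -0.994, 0.0], [0.0, -0.0, -1.0]]
ft_force: [-0.6, -0.1, -0.6]
opening: -0.0
```

Request:
move_arm(
  moves=[
    {"dp":[0,0,0.0006],"roll":0},
    {"dp":[0,0,0.0006],"roll":0},
    {"dp":[0,0,0.0006],"roll":0},
    {"dp":[0,0,0.0006],"roll":0},
    {"dp":[0,0,0],"roll":0},
  ],
)

```text
time_s: 4.0
tool_pos: [0.6731, 0.0443, 0.0527]
tcp_rot: [[0.994, 0.112, -0.0], [0.112, -0.994, -0.0], [-0.0, -0.0, -1.0]]
ft_force: [-0.4, 0.0, 0.0]
opening: -0.0
```

Request:
move_arm(
  moves=[
    {"dp":[0,0,0.0003],"roll":0},
    {"dp":[0,0,0.0003],"roll":0},
    {"dp":[0,0,0.0003],"roll":0},
    {"dp":[0,0,0],"roll":0},
  ],
)

```text
time_s: 4.33
tool_pos: [0.6732, 0.0443, 0.0521]
tcp_rot: [[0.994, 0.112, 0.0], [0.112, -0.994, 0.0], [0.0, -0.0, -1.0]]
ft_force: [-0.5, 0.2, 1.7]
opening: -0.0001
```

Request:
move_arm(
  moves=[
    {"dp":[0,0,0.0003],"roll":0},
    {"dp":[0,0,0.0003],"roll":0},
    {"dp":[0,0,0.0003],"roll":0},
    {"dp":[0,0,0],"roll":0},
  ],
)

```text
time_s: 4.67
tool_pos: [0.6733, 0.0443, 0.0512]
tcp_rot: [[0.994, 0.111, 0.0], [0.111, -0.994, 0.0], [0.0, -0.0, -1.0]]
ft_force: [0.1, -0.2, 2.8]
opening: 0.0002
```

Contact at about 0.052. I keep feeling downward.

Request:
move_arm(
  moves=[
    {"dp":[0,0,0.0003],"roll":0},
    {"dp":[0,0,0.0003],"roll":0},
    {"dp":[0,0,0.0003],"roll":0},
    {"dp":[0,0,0],"roll":0},
  ],
)

```text
time_s: 5.0
tool_pos: [0.6733, 0.0443, 0.0502]
tcp_rot: [[0.994, 0.111, 0.0], [0.111, -0.994, 0.0], [0.0, -0.0, -1.0]]
ft_force: [0.2, 1.2, 2.1]
opening: 0.0
```

Request:
move_arm(
  moves=[
    {"dp":[0,0,0.0003],"roll":0},
    {"dp":[0,0,0.0003],"roll":0},
    {"dp":[0,0,0],"roll":0},
  ],
)

```text
time_s: 5.25
tool_pos: [0.6733, 0.0444, 0.0495]
tcp_rot: [[0.994, 0.112, 0.0], [0.112, -0.994, 0.0], [0.0, -0.0, -1.0]]
ft_force: [0.7, -0.1, 2.9]
opening: 0.0003
```

Request:
move_arm(
  moves=[
    {"dp":[0,0,0.0003],"roll":0},
    {"dp":[0,0,0.0003],"roll":0},
    {"dp":[0,0,0],"roll":0},
  ],
)

```text
time_s: 5.5
tool_pos: [0.6733, 0.0443, 0.049]
tcp_rot: [[0.994, 0.112, 0.0], [0.112, -0.994, 0.0], [0.0, -0.0, -1.0]]
ft_force: [2.0, 0.3, 2.4]
opening: 0.0006
```

Request:
move_arm(
  moves=[
    {"dp":[0,0,0.0003],"roll":0},
    {"dp":[0,0,0.0003],"roll":0},
    {"dp":[0,0,0],"roll":0},
  ],
)

```text
time_s: 5.75
tool_pos: [0.6733, 0.0443, 0.0484]
tcp_rot: [[0.994, 0.112, 0.0], [0.112, -0.994, -0.0], [0.0, 0.0, -1.0]]
ft_force: [-0.3, 0.6, 4.3]
opening: -0.0002
```

Request:
move_arm(
  moves=[
    {"dp":[0,0,0.0003],"roll":0},
    {"dp":[0,0,0.0003],"roll":0},
    {"dp":[0,0,0],"roll":0},
  ],
)

```text
time_s: 6.0
tool_pos: [0.6733, 0.0443, 0.048]
tcp_rot: [[0.994, 0.111, 0.0], [0.111, -0.994, 0.0], [0.0, -0.0, -1.0]]
ft_force: [-0.4, 0.2, 6.9]
opening: -0.0001
```

Request:
move_arm(
  moves=[
    {"dp":[0,0,0.0003],"roll":0},
    {"dp":[0,0,0.0003],"roll":0},
    {"dp":[0,0,0],"roll":0},
  ],
)

```text
time_s: 6.25
tool_pos: [0.6733, 0.0443, 0.0477]
tcp_rot: [[0.994, 0.111, 0.0], [0.111, -0.994, 0.0], [0.0, -0.0, -1.0]]
ft_force: [-1.6, -0.5, 11.1]
opening: 0.0003
```

The bed is at about z 0.048, i.e. 4 mm down. I'll press to roughly 14 N.

Request:
move_arm(
  moves=[
    {"dp":[0,0,0.0003],"roll":0},
    {"dp":[0,0,0.0],"roll":0},
    {"dp":[0,0,0],"roll":0},
  ],
)

```text
time_s: 6.5
tool_pos: [0.6733, 0.0444, 0.0475]
tcp_rot: [[0.994, 0.111, 0.0], [0.111, -0.994, 0.0], [0.0, -0.0, -1.0]]
ft_force: [-2.1, -0.2, 12.9]
opening: 0.0
```

```bash
python3 - <<'E'
from bench import telemetry
import numpy as np
from h import *
s=telemetry.get_state();print(np.round(s["ft_force"],1),np.round(s["tool_pos"],4),s["time_s"],delta(s,s["tool_pos"],6.5))
E
```

```text
[-2.1 -0.2 12.9] [0.6733 0.0444 0.0475] 6.5 (array([0., 0., 0.]), -0.0018, 6.4)
```

Request:
move_arm(
  moves=[
    {"dp":[-0.001,0,0.0001],"roll":0},
    {"dp":[-0.002,0,0],"roll":0},
    {"dp":[-0.002,0,0],"roll":0},
    {"dp":[-0.002,0,0],"roll":0},
    {"dp":[-0.002,0,0],"roll":0},
  ],
)

```text
time_s: 6.92
tool_pos: [0.6656, 0.0435, 0.0478]
tcp_rot: [[0.994, 0.112, 0.003], [0.112, -0.994, 0.0], [0.003, -0.0, -1.0]]
ft_force: [4.4, 1.8, 11.5]
opening: -0.0
```

```bash
cat > look.py <<'E'
import sys
from bench import telemetry, viewer
import cv2,numpy as np
from h import *
cam_,name,x0,x1,y0,y1=sys.argv[1],sys.argv[2],*map(int,sys.argv[3:7])
f=viewer.grab_frame(cam_); np.savez(f"f_{name}.npz",**f)
k=min(800/(x1-x0),600/(y1-y0),4)
cv2.imwrite(f"pics/{name}.png",cv2.resize(f["image"][y0:y1,x0:x1,::-1],None,fx=k,fy=k,interpolation=cv2.INTER_CUBIC))
s=telemetry.get_state();print(np.round(s["ft_force"],1),np.round(s["tool_pos"],4),s["time_s"],s["opening"])
E
python3 look.py wrist g_wrist 0 512 0 384
```

```text
[ 2.7 -0.4 11.3] [0.6653 0.0434 0.0478] 6.9667 -0.00022445304920008487
```

View pics/g_wrist.png

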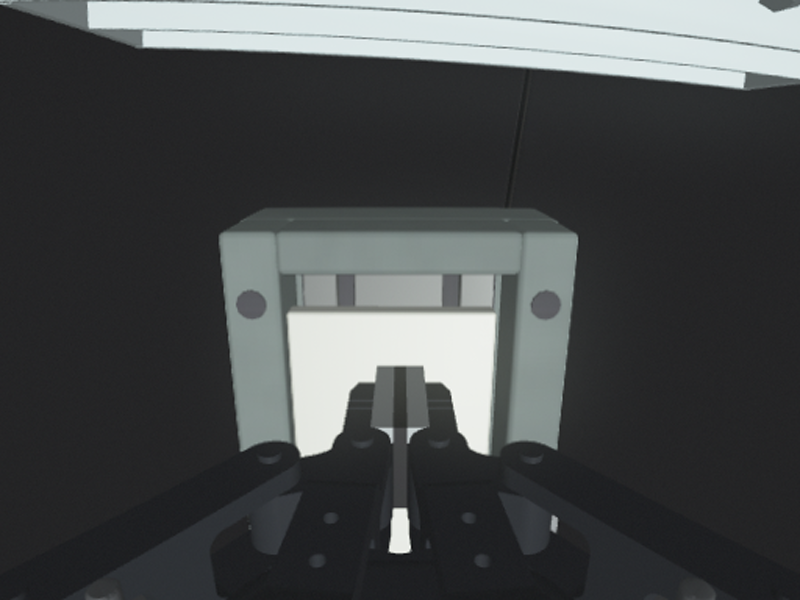

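The plate's back edge (row 310 of 600) stands clear of the back wall (row 273), so it is moving. I check the amount.

```bash
python3 - <<'E'
import numpy as np
from h import *
f=np.load("f_g_wrist.npz"); u=np.array([np.cos(np.radians(6.5)),np.sin(np.radians(6.5))])
P=onplane(f,[[290/1.5625,310/1.5625],[495/1.5625,310/1.5625]],.0475)
print(P, P[:,:2].mean(0)@u-75, np.array([.6235,.0395])@u)
print(onplane(f,[[285/1.5625,273/1.5625]],.053)[:,:2]@u-.078, np.array([.6246,.0372])@u)
E
```

```text
[[0.68669991 0.07741096 0.0475    ]
 [0.69317572 0.01989545 0.0475    ]] -74.30898950450812 0.6239635789581847
[0.62519924] 0.6247961406077627
```

It has moved about 8 mm, the same as the tool, so no slip. About 56 mm more is needed for a 50 mm overhang.

Request:
move_arm(
  moves=[
    {"dp":[-0.002,0,0.0002],"roll":0},
    {"dp":[-0.003,0,0],"roll":0},
    {"dp":[-0.003,0,0],"roll":0},
    {"dp":[-0.003,0,0],"roll":0},
    {"dp":[-0.002,0,0],"roll":0},
  ],
)

```text
time_s: 7.38
tool_pos: [0.6527, 0.0421, 0.0477]
tcp_rot: [[0.994, 0.112, 0.003], [0.112, -0.994, 0.001], [0.004, -0.0, -1.0]]
ft_force: [4.6, 0.3, 11.9]
opening: -0.0001
```

Request:
move_arm(
  moves=[
    {"dp":[-0.002,0,0],"roll":0},
    {"dp":[-0.003,0,0],"roll":0},
    {"dp":[-0.003,0,0],"roll":0},
    {"dp":[-0.003,0,0],"roll":0},
    {"dp":[-0.002,0,0],"roll":0},
  ],
)

```text
time_s: 7.8
tool_pos: [0.6399, 0.0406, 0.0477]
tcp_rot: [[0.994, 0.111, 0.004], [0.111, -0.994, 0.001], [0.004, -0.0, -1.0]]
ft_force: [6.0, -0.6, 11.5]
opening: 0.0001
```

```bash
python3 look.py side h_side 150 350 120 270
```

```text
[ 3.5  1.  11.8] [0.6396 0.0406 0.0478] 7.85 -0.00013203951714043136
```

View pics/h_side.png

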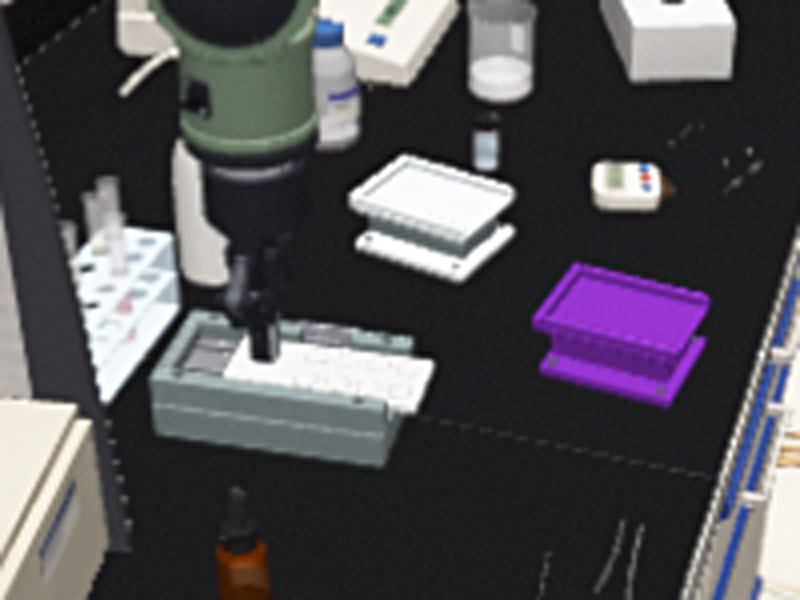

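The plate now sticks out of the mouth (crop (415,385)). About 30 mm remain.

Request:
move_arm(
  moves=[
    {"dp":[-0.002,0,0.0001],"roll":0},
    {"dp":[-0.003,0,0],"roll":0},
    {"dp":[-0.003,0,0],"roll":0},
    {"dp":[-0.003,0,0],"roll":0},
    {"dp":[-0.002,0,0],"roll":0},
  ],
)

```text
time_s: 8.27
tool_pos: [0.6271, 0.0392, 0.0477]
tcp_rot: [[0.994, 0.112, 0.004], [0.112, -0.994, 0.001], [0.004, -0.0, -1.0]]
ft_force: [5.2, 0.8, 12.7]
opening: -0.0005
```

Request:
move_arm(
  moves=[
    {"dp":[-0.002,0,0],"roll":0},
    {"dp":[-0.003,0,0],"roll":0},
    {"dp":[-0.003,0,0],"roll":0},
    {"dp":[-0.003,0,0],"roll":0},
    {"dp":[-0.002,0,0],"roll":0},
  ],
)

```text
time_s: 8.68
tool_pos: [0.6141, 0.0378, 0.0476]
tcp_rot: [[0.994, 0.112, 0.004], [0.112, -0.994, 0.001], [0.004, -0.0, -1.0]]
ft_force: [5.5, 1.0, 13.2]
opening: -0.0002
```

```bash
python3 look.py wrist i_wrist 0 512 0 384;python3 - <<'E'
import numpy as np
from h import *
f=np.load("f_i_wrist.npz"); im=f["image"].astype(int); 
u=np.array([np.cos(np.radians(6.5)),np.sin(np.radians(6.5))])
for c in (200,205,210,300,305,310):
    r=np.nonzero(im[:,c].min(1)[100:300]>185)[0]; 
    if len(r): print(c,r[0]+100,onplane(f,[[c,r[0]+100]],.0475)[0,:2]@u-.075)
E
```

```text
[ 2.9  0.7 13.5] [0.6139 0.0378 0.0476] 8.7333 -0.00031399681997744194
200 200 0.5635284133597421
205 200 0.5635274963845386
210 200 0.563526392060589
300 200 0.5634748603448378
305 200 0.5634702197954845
310 200 0.5634653858089106
```

View pics/i_wrist.png

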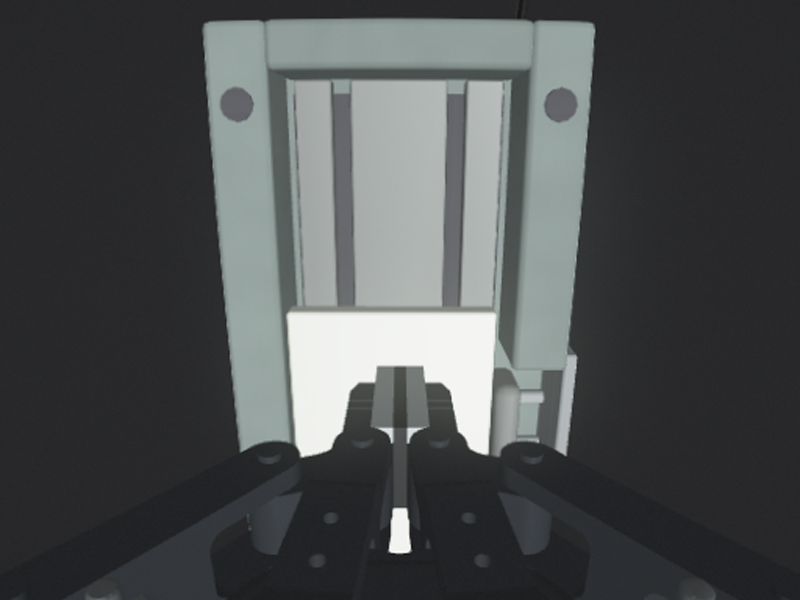

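Back edge of the plate at row 310, runners visible behind it. Overhang is about 46.5 mm; 4 mm more, then lift off.

Request:
move_arm(
  moves=[
    {"dp":[-0.002,0,0],"roll":0},
    {"dp":[-0.002,0,0],"roll":0},
    {"dp":[0,0,0],"roll":0},
    {"dp":[0,0,0],"roll":0},
  ],
)

```text
time_s: 9.07
tool_pos: [0.61, 0.0374, 0.0476]
tcp_rot: [[0.994, 0.112, 0.003], [0.112, -0.994, 0.001], [0.003, -0.0, -1.0]]
ft_force: [2.4, 0.6, 15.6]
opening: -0.0
```

Request:
move_arm(
  moves=[
    {"dp":[0,0,-0.001],"roll":0},
    {"dp":[0,0,-0.002],"roll":0},
    {"dp":[0,0,-0.005],"roll":0},
    {"dp":[0,0,-0.015],"roll":0},
    {"dp":[-0.01,0,-0.03],"roll":0},
  ],
)

```text
time_s: 9.48
tool_pos: [0.5977, 0.036, 0.0975]
tcp_rot: [[0.994, 0.112, -0.004], [0.112, -0.994, -0.0], [-0.004, -0.0, -1.0]]
ft_force: [-0.7, -0.6, 0.3]
opening: -0.0001
```

Request:
move_arm(
  moves=[
    {"dp":[-0.03,0,-0.03],"roll":0},
    {"dp":[-0.03,0,-0.03],"roll":0},
    {"dp":[-0.03,0,-0.02],"roll":0},
    {"dp":[-0.02,0,0],"roll":0},
    {"dp":[0,0,0],"roll":0},
  ],
  hand=1,
)

```text
time_s: 9.9
tool_pos: [0.4873, 0.023, 0.1798]
tcp_rot: [[0.994, 0.111, -0.0], [0.111, -0.994, -0.001], [-0.0, 0.001, -1.0]]
ft_force: [1.0, 0.6, -0.1]
opening: 0.0609
```

```bash
python3 look.py wrist j_wrist 0 512 0 384;python3 look.py side j_side 150 350 120 270; python3 - <<'E'
from bench import telemetry
from h import *
s=telemetry.get_state(); print(s["tcp_rot"],s["q"])
E
```

```text
[ 0.2 -1.   1. ] [0.4891 0.0234 0.1794] 9.95 0.06751563640427531
[ 1.4  0.1 -0.9] [0.4902 0.0237 0.179 ] 10.0 0.0747583556859289
[[ 9.93772526e-01  1.11426378e-01  5.73505113e-04]
 [ 1.11426455e-01 -9.93772677e-01 -1.04237877e-04]
 [ 5.58318862e-04  1.67492380e-04 -9.99999830e-01]] [ -1.17435479  22.11747473 -10.83050013 114.17612331   5.84389935
  44.18133316 -99.0229406 ]
```

View pics/j_wrist.png

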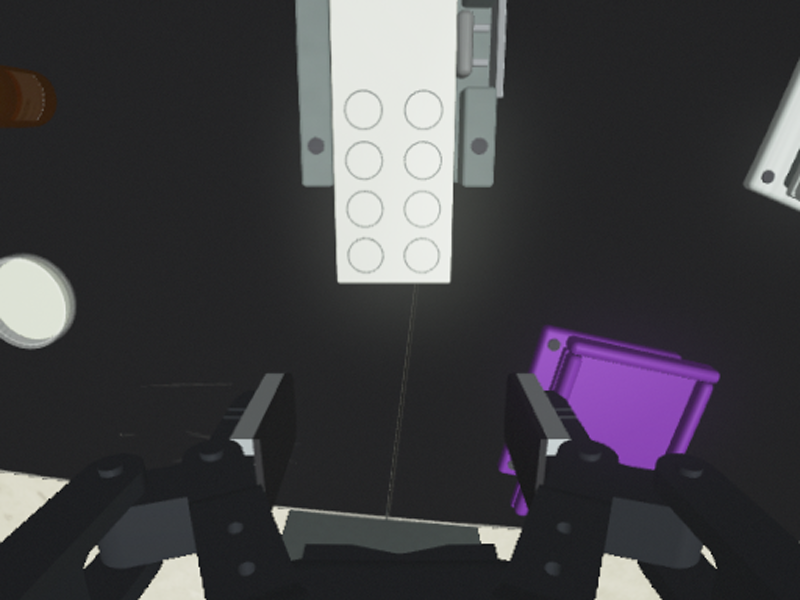

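View pics/j_side.png

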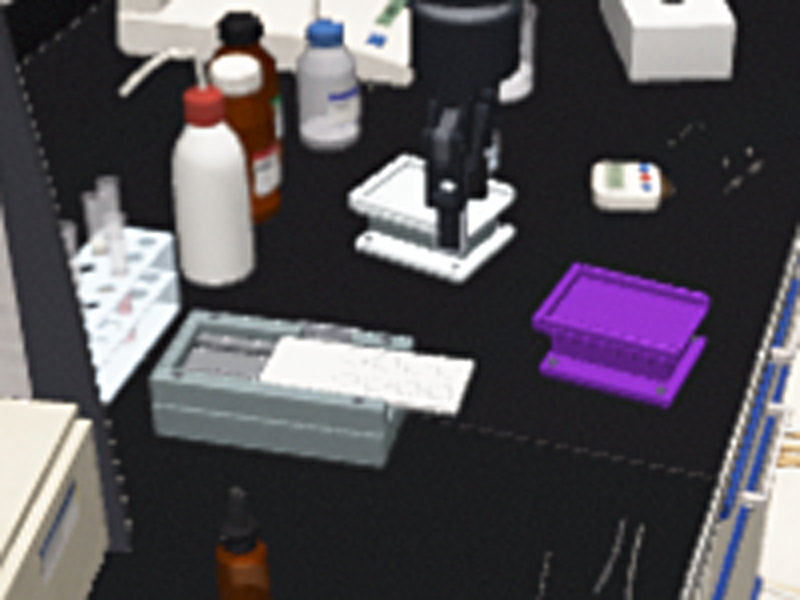

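The plate overhangs flat; in the wrist view its front edge is at row 283 (cols 338-450) and the mouth at row 186. I measure them.

```bash
python3 - <<'E'
import numpy as np,cv2
from h import *
f=np.load("f_j_wrist.npz"); im=f["image"].astype(int); W=cloud(f); z=W[...,2]; x=W[...,0]; y=W[...,1]
m=((im.min(2)>185)&(z>.035)&(z<.065)&(y>-.02)&(y<.1)).astype(np.uint8)
nb,l,st,c=cv2.connectedComponentsWithStats(m); k=1+np.argmax(st[1:,4]); l=l==k
print(st[k]); 
u=np.array([np.cos(np.radians(6.4)),np.sin(np.radians(6.4))])
for zp in (.048,.052):
    v,uu=np.nonzero(l); P=onplane(f,np.c_[uu,v],zp)[:,:2]; r=cv2.minAreaRect((P*1000).astype(np.float32)); print(zp,r,np.round(cv2.boxPoints(r),1).tolist())
# z along plate
pu=x*u[0]+y*u[1]
for a in np.arange(.47,.62,.02):
    q=l&(pu>a)&(pu<a+.02); print(round(a,2),q.sum(),np.nanmedian(z[q]) if q.any() else None)
print(onplane(f,[[316/1.5625,186/1.5625],[480/1.5625,186/1.5625]],.053)[:,:2]@u)
E
```

```text
[  211     0    82   181 13525]
0.048 ((552.68701171875, 33.76417541503906), (137.48263549804688, 60.04591751098633), 6.379587173461914) [[481.0, 56.0], [487.70001220703125, -3.700000047683716], [624.2999877929688, 11.600000381469727], [617.7000122070312, 71.19999694824219]]
0.052 ((552.773193359375, 33.73453140258789), (135.47605895996094, 59.17034149169922), 6.376651287078857) [[482.20001220703125, 55.599998474121094], [488.70001220703125, -3.200000047683716], [623.4000244140625, 11.899999618530273], [616.7999877929688, 70.69999694824219]]
0.47 430 0.05147983165351121
0.49 1692 0.05166325142659943
0.51 1820 0.05181166669766736
0.53 1941 0.05190848541081128
0.55 1997 0.051801206358416986
0.57 2072 0.051829166248195946
0.59 2289 0.051828570310377665
0.61 1284 0.05186545176820616
[0.53483288 0.53482783]
```

Request:
move_arm(
  moves=[
    {"dp":[0.01,-0.0015,0],"roll":0},
    {"dp":[0.0095,-0.0015,0.02],"roll":0},
    {"dp":[0,0,0.03],"roll":0},
    {"dp":[0,0,0.02],"roll":0},
    {"dp":[0,0,0],"roll":0},
  ],
)

```text
time_s: 10.42
tool_pos: [0.5085, 0.0292, 0.1045]
tcp_rot: [[0.994, 0.112, -0.006], [0.112, -0.994, -0.0], [-0.006, -0.0, -1.0]]
ft_force: [-0.1, -0.1, -0.8]
opening: 0.0853
```

```bash
python3 look.py wrist k_wrist 0 512 0 384; python3 - <<'E'
from bench import telemetry
from h import *
s=telemetry.get_state(); print(delta(s,[.5113,.0291,.027],6.4))
E
```

```text
[0.3 0.7 0.7] [0.5092 0.0292 0.1065] 10.4667 0.08518195269551182
(array([0.0024, 0.0004, 0.0795]), 0.0005, 6.43)
```

View pics/k_wrist.png

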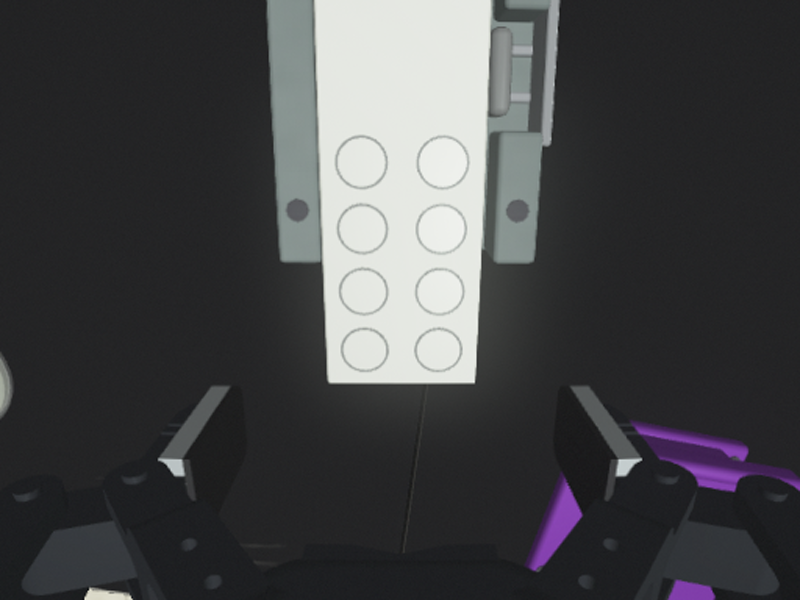

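The plate (cols 328-475) is centred between the fingers (241-555). Descending.

Request:
move_arm(
  moves=[
    {"dp":[0.001,0,0.02],"roll":0},
    {"dp":[0,0,0.025],"roll":0},
    {"dp":[0,0,0.02],"roll":0},
    {"dp":[0,0,0.012],"roll":0},
    {"dp":[0,0,0.004],"roll":0},
  ],
)

```text
time_s: 10.88
tool_pos: [0.5109, 0.0293, 0.0267]
tcp_rot: [[0.994, 0.112, -0.001], [0.112, -0.994, -0.0], [-0.001, 0.0, -1.0]]
ft_force: [-1.0, 0.2, 0.3]
opening: 0.0852
```

Request:
move_arm(
  moves=[
    {"dp":[0,0,0],"roll":0},
    {"dp":[0,0,0],"roll":0},
  ],
)

```text
time_s: 11.05
tool_pos: [0.5114, 0.0292, 0.0285]
tcp_rot: [[0.994, 0.112, 0.001], [0.112, -0.994, 0.0], [0.001, 0.0, -1.0]]
ft_force: [1.0, 0.1, 0.6]
opening: 0.0853
```

```bash
python3 look.py side l_side 200 310 150 240;python3 look.py wrist l_wrist 0 512 0 384
```

```text
[-0.1  0.6  0.3] [0.5114 0.0292 0.0286] 11.1 0.08550730644433227
[-0.6  0.3 -0. ] [0.5114 0.0291 0.0286] 11.15 0.08505568040947938
```

View pics/l_side.png

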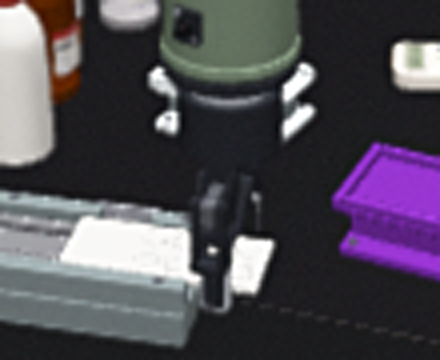

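View pics/l_wrist.png

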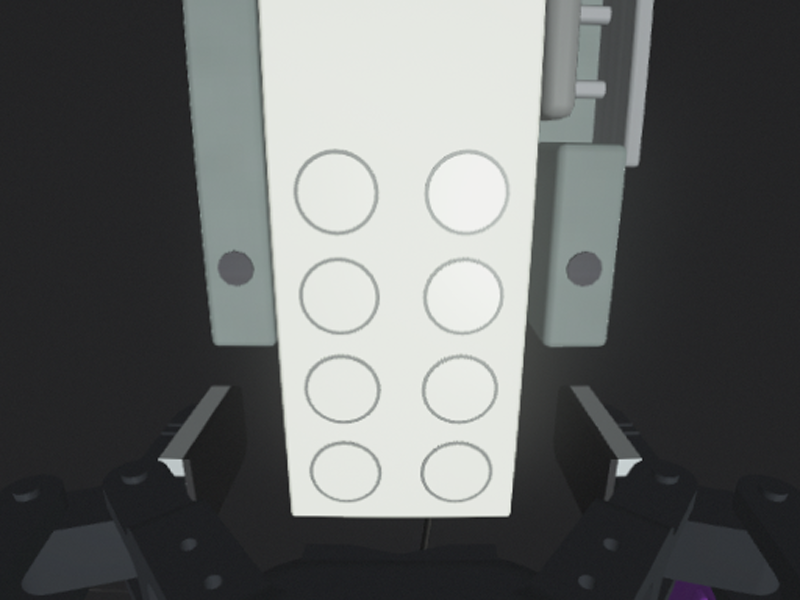

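Fingers straddle the overhang, 13 mm clear of the mouth. I go 4 mm lower and close.

Request:
move_arm(
  moves=[
    {"dp":[0,0.0006,0.002],"roll":0},
    {"dp":[0,0,0.002],"roll":0},
    {"dp":[0,0,0],"roll":0},
  ],
)

```text
time_s: 11.4
tool_pos: [0.5106, 0.0284, 0.0234]
tcp_rot: [[0.994, 0.111, 0.0], [0.111, -0.994, 0.0], [0.0, 0.0, -1.0]]
ft_force: [-0.2, -0.4, 0.4]
opening: 0.0856
```

Request:
move_arm(
  moves=[
    {"dp":[0,0,0],"roll":0},
    {"dp":[0,0,0],"roll":0},
    {"dp":[0,0,0],"roll":0},
    {"dp":[0,0,0],"roll":0},
    {"dp":[0,0,0],"roll":0},
  ],
  hand=-1,
  newtons=50,
)

```text
time_s: 11.82
tool_pos: [0.5106, 0.0286, 0.0235]
tcp_rot: [[0.994, 0.112, 0.0], [0.112, -0.994, 0.0], [0.0, -0.0, -1.0]]
ft_force: [-1.9, 0.6, 1.3]
opening: 0.0593
```

Request:
move_arm(
  moves=[
    {"dp":[0,0,0],"roll":0},
    {"dp":[0,0,0],"roll":0},
    {"dp":[0,0,0],"roll":0},
  ],
)

```text
time_s: 12.07
tool_pos: [0.5105, 0.0286, 0.0235]
tcp_rot: [[0.994, 0.112, 0.0], [0.112, -0.994, 0.0], [0.0, -0.0, -1.0]]
ft_force: [-0.2, 0.6, 1.7]
opening: 0.0588
```

```bash
python3 look.py wrist m_wrist 0 512 0 384
```

```text
[-1.1  1.3  2.2] [0.5105 0.0285 0.0234] 12.1167 0.05880126979530823
```

View pics/m_wrist.png

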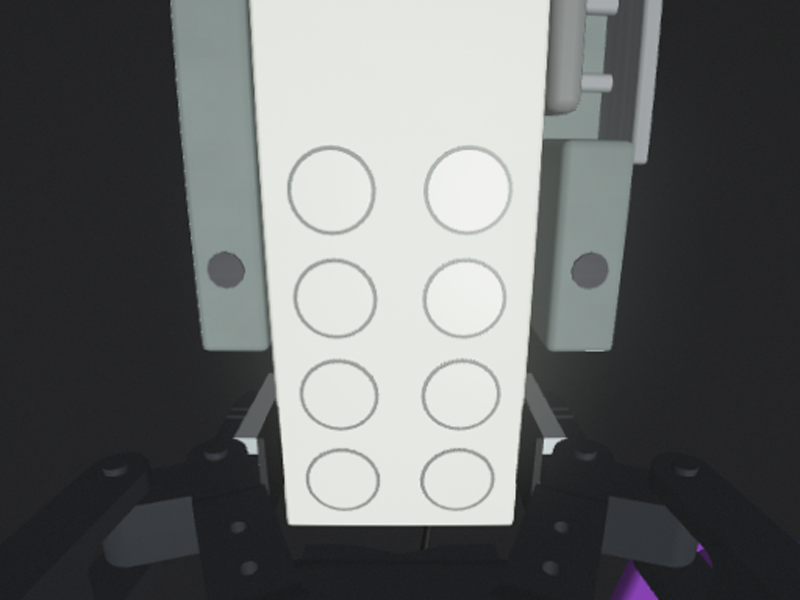

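Gripped at 58.8 mm, pads on both long sides. Slow lift.

Request:
move_arm(
  moves=[
    {"dp":[0,0,-0.002],"roll":0},
    {"dp":[0,0,-0.004],"roll":0},
    {"dp":[0,0,-0.006],"roll":0},
    {"dp":[0,0,-0.008],"roll":0},
    {"dp":[0,0,-0.008],"roll":0},
  ],
)

```text
time_s: 12.53
tool_pos: [0.5105, 0.0284, 0.0523]
tcp_rot: [[0.994, 0.111, -0.0], [0.111, -0.994, -0.0], [-0.0, 0.0, -1.0]]
ft_force: [0.4, -0.1, -0.4]
opening: 0.0588
```

Request:
move_arm(
  moves=[
    {"dp":[0,0,-0.008],"roll":0},
    {"dp":[0,0,-0.008],"roll":0},
    {"dp":[0,0,-0.008],"roll":0},
    {"dp":[0,0,-0.004],"roll":0},
    {"dp":[0,0,0],"roll":0},
  ],
)

```text
time_s: 12.95
tool_pos: [0.5111, 0.0285, 0.0805]
tcp_rot: [[0.994, 0.111, 0.001], [0.111, -0.994, 0.0], [0.002, -0.0, -1.0]]
ft_force: [0.6, -0.2, -1.4]
opening: 0.0587
```

```bash
python3 look.py side n_side 190 320 130 230;python3 look.py wrist n_wrist 0 512 0 384; python3 - <<'E'
import numpy as np
from h import *
f=np.load("f_n_wrist.npz"); im=f["image"].astype(int); W=cloud(f); z=W[...,2]
m=(im.min(2)>190)&(z>.07)&(z<.13)
A=W[m]; 
u=np.array([np.cos(np.radians(6.4)),np.sin(np.radians(6.4))]); pu=A[:,:2]@u
G=np.c_[A[:,:2],np.ones(len(A))]; c,*_=np.linalg.lstsq(G,A[:,2],rcond=None); print(len(A),c,"pitch deg",np.degrees(c[:2]@u),"roll",np.degrees(c[:2]@[-u[1],u[0]]),pu.min(),pu.max())
E
```

```text
[ 0.4 -0.8 -1.1] [0.5108 0.0285 0.0799] 13.0 0.05888383460894175
[ 0.7  0.5 -2. ] [0.5105 0.0285 0.0795] 13.05 0.05858548153696732
53848 [-0.00438174 -0.00168921  0.11000491] pitch deg -0.2602792615473662 roll -0.06819683416619118 0.48470651971240464 0.6096889375477847
```

View pics/n_side.png

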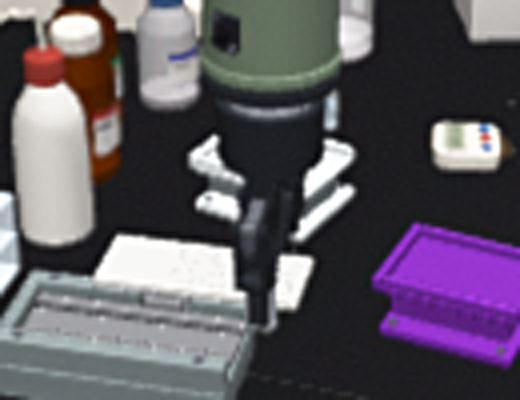

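View pics/n_wrist.png

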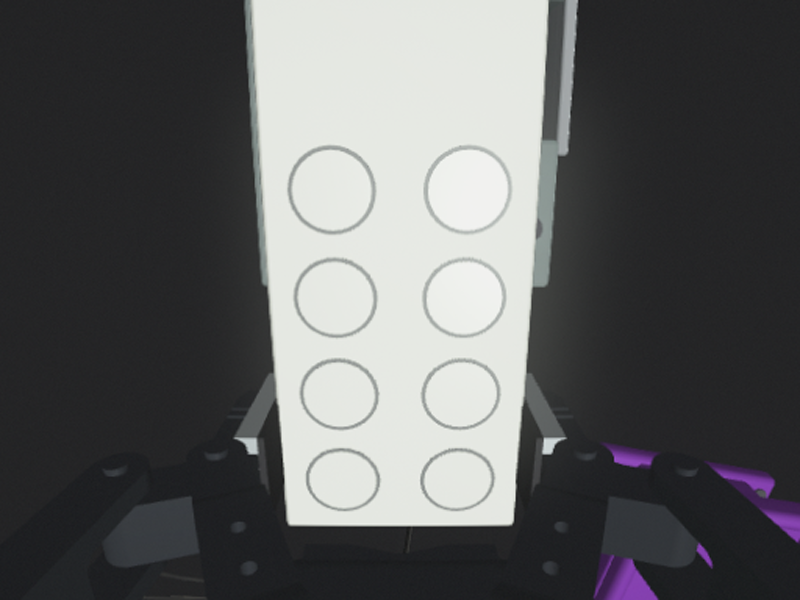

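The plate is held flat (0.3° sag, no roll). I carry it over to the stand.

Request:
move_arm(
  moves=[
    {"dp":[0,0.005,-0.015],"roll":0},
    {"dp":[-0.001,0.014,-0.015],"roll":0},
    {"dp":[-0.002,0.022,-0.01],"roll":0},
    {"dp":[-0.002,0.026,0],"roll":0},
    {"dp":[-0.002,0.026,0],"roll":0},
  ],
)

```text
time_s: 13.47
tool_pos: [0.514, -0.0655, 0.1196]
tcp_rot: [[0.994, 0.112, 0.0], [0.112, -0.994, 0.0], [0.0, 0.0, -1.0]]
ft_force: [0.4, 0.5, -1.5]
opening: 0.0587
```

Request:
move_arm(
  moves=[
    {"dp":[-0.002,0.026,0],"roll":0},
    {"dp":[-0.001,0.026,0],"roll":0},
    {"dp":[-0.001,0.026,0],"roll":0},
    {"dp":[-0.001,0.026,0],"roll":0},
    {"dp":[-0.001,0.024,0],"roll":0},
  ],
)

```text
time_s: 13.88
tool_pos: [0.5219, -0.1941, 0.1188]
tcp_rot: [[0.994, 0.111, -0.001], [0.111, -0.994, 0.0], [-0.001, -0.0, -1.0]]
ft_force: [0.6, 0.4, -1.2]
opening: 0.0587
```

Request:
move_arm(
  moves=[
    {"dp":[0,0.018,0],"roll":0.05},
    {"dp":[0,0.01,0],"roll":0.08},
    {"dp":[0,0,0],"roll":0.08},
    {"dp":[0,0,0],"roll":0.08},
    {"dp":[0,0,0],"roll":0.04},
  ],
)

```text
time_s: 14.3
tool_pos: [0.5248, -0.2203, 0.1189]
tcp_rot: [[0.975, -0.224, -0.001], [-0.224, -0.975, 0.0], [-0.001, -0.0, -1.0]]
ft_force: [0.3, 0.4, -1.4]
opening: 0.0589
```

Request:
move_arm(
  moves=[
    {"dp":[0,0,0],"roll":0},
    {"dp":[0,0,0],"roll":0},
  ],
)

```text
time_s: 14.47
tool_pos: [0.5249, -0.2201, 0.1191]
tcp_rot: [[0.976, -0.216, -0.001], [-0.216, -0.976, 0.0], [-0.001, -0.0, -1.0]]
ft_force: [0.2, 0.8, -1.0]
opening: 0.0591
```

```bash
python3 look.py wrist o_wrist 0 512 0 384; python3 - <<'E'
from bench import telemetry
from h import *
s=telemetry.get_state(); print(delta(s,[.5252,-.2203,.0238],-12.5))
E
```

```text
[ 0.2  0.5 -1.5] [ 0.5249 -0.2202  0.1192] 14.5167 0.05899513621675204
(array([0.0003, 0.0001, 0.0954]), 0.0009, -12.45)
```

View pics/o_wrist.png

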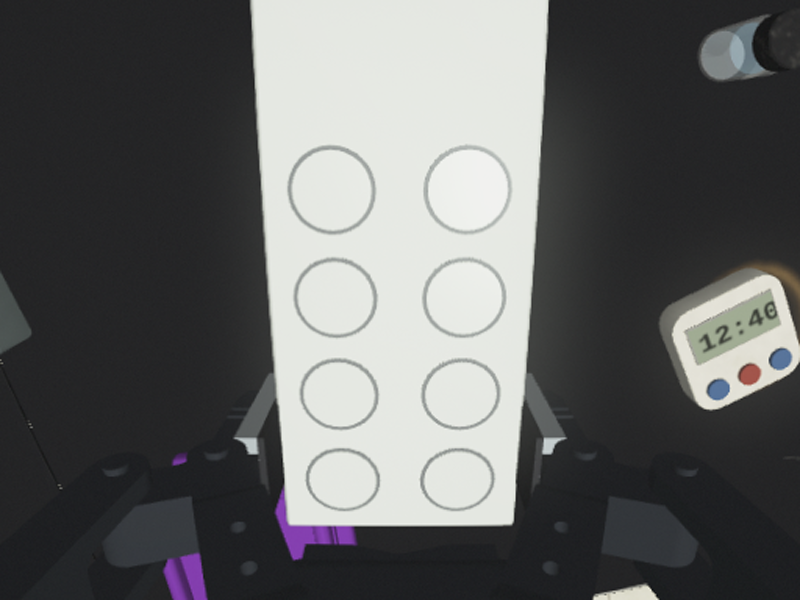

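The stand is hidden under the plate, as expected. I descend part-way, then check with the other cameras.

Request:
move_arm(
  moves=[
    {"dp":[0,0,0.01],"roll":0},
    {"dp":[0,0,0.018],"roll":0},
    {"dp":[0,0,0.018],"roll":0},
    {"dp":[0,0,0.01],"roll":0},
    {"dp":[0,0,0],"roll":0},
  ],
)

```text
time_s: 14.93
tool_pos: [0.5237, -0.22, 0.061]
tcp_rot: [[0.976, -0.216, -0.003], [-0.216, -0.976, 0.001], [-0.003, -0.001, -1.0]]
ft_force: [-0.0, -0.7, -0.9]
opening: 0.0588
```

```bash
python3 look.py side p_side 210 320 130 210;python3 look.py scene p_scene 230 350 120 220;python3 look.py wrist p_wrist 0 512 0 384
```

```text
[ 0.4 -0.7 -0.5] [ 0.5242 -0.2202  0.0623] 14.9833 0.05917835602253774
[ 0.8 -0.  -1.3] [ 0.5248 -0.2204  0.0633] 15.0333 0.05878635183427908
[ 0.4  0.1 -1.9] [ 0.5252 -0.2206  0.0639] 15.0833 0.05854498401451331
```

View pics/p_side.png

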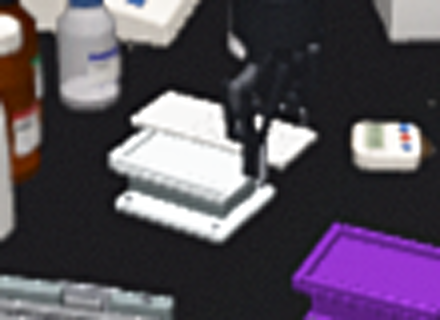

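View pics/p_scene.png

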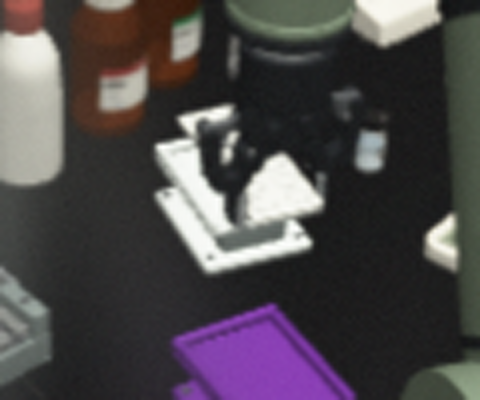

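View pics/p_wrist.png

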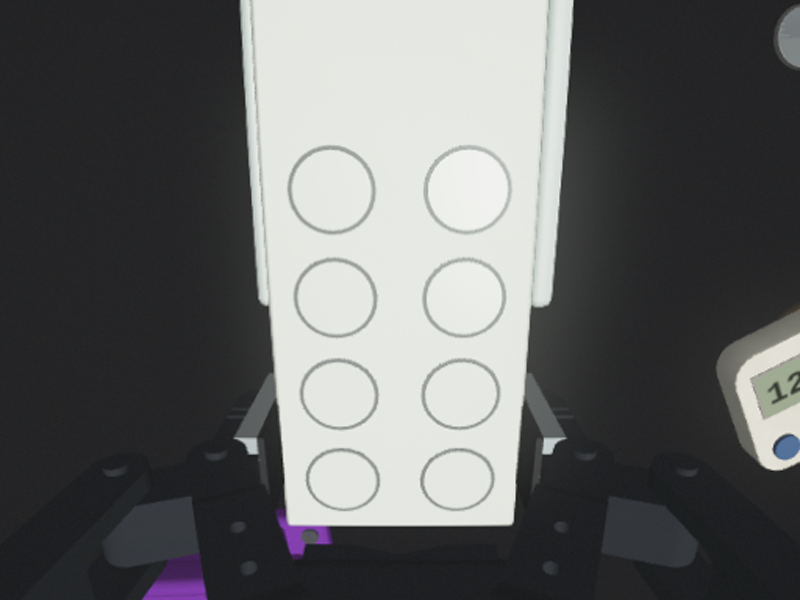

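The wrist view shows both lips' front ends at row ~303 (cols 259 and 552). I check the centring and fore-aft position from those.

```bash
python3 - <<'E'
from bench import telemetry
from h import *
s=telemetry.get_state(); R=np.array(s["tcp_rot"]); p=np.array(s["tool_pos"])
f=np.load("f_p_wrist.npz"); k=1.5625
P=onplane(f,np.array([[259,300],[552,300],[264,305],[542,306],[241,30],[573,30]])/k,.053)
print("tool xy (mm)",np.round((P-p)@R*1000,1).tolist()); print(np.round(P*1000,1).tolist())
# plate in tool frame
A=onplane(f,np.array([[288,525],[514,525],[254,80],[547,80]])/k,p[2]+.0282); print("plate",np.round((A-p)@R*1000,1).tolist())
print(delta(s,[.5252,-.2203,.0238],-12.5))
E
```

```text
tool xy (mm) [[24.1, -42.4, 10.9], [24.1, 45.9, 10.9], [22.5, -40.9, 10.9], [22.3, 43.0, 10.9], [99.4, -42.4, 10.9], [99.6, 46.2, 10.9]]
[[557.9, -184.5, 53.0], [538.8, -270.6, 53.0], [556.0, -185.5, 53.0], [537.6, -267.4, 53.0], [631.4, -200.8, 53.0], [612.4, -287.3, 53.0]]
plate [[-25.2, -29.1, -28.2], [-25.2, 29.9, -28.2], [82.7, -29.5, -28.2], [82.8, 29.7, -28.2]]
(array([-0.0001, -0.0003,  0.0401]), -0.0, -12.5)
```

Overhang would be 47.3 mm, and the sides are parallel. The plate is 1.5 mm off centre, so I shift it and descend.

Request:
move_arm(
  moves=[
    {"dp":[0,0.0015,0.005],"roll":0},
    {"dp":[0,0,0.01],"roll":0},
    {"dp":[0,0,0.008],"roll":0},
    {"dp":[0,0,0.005],"roll":0},
    {"dp":[0,0,0.003],"roll":0},
  ],
)

```text
time_s: 15.5
tool_pos: [0.5241, -0.2217, 0.0313]
tcp_rot: [[0.976, -0.216, -0.001], [-0.216, -0.976, 0.0], [-0.001, -0.0, -1.0]]
ft_force: [-0.6, 0.2, -1.5]
opening: 0.0592
```

Request:
move_arm(
  moves=[
    {"dp":[0,0,0.002],"roll":0},
    {"dp":[0,0,0.001],"roll":0},
    {"dp":[0,0,0],"roll":0},
    {"dp":[0,0,0],"roll":0},
  ],
)

```text
time_s: 15.83
tool_pos: [0.5247, -0.2219, 0.0296]
tcp_rot: [[0.976, -0.217, 0.0], [-0.217, -0.976, -0.0], [0.0, 0.0, -1.0]]
ft_force: [0.2, 0.8, -1.4]
opening: 0.0585
```

Request:
move_arm(
  moves=[
    {"dp":[0,0,0.001],"roll":0},
    {"dp":[0,0,0.001],"roll":0},
    {"dp":[0,0,0.001],"roll":0},
    {"dp":[0,0,0.001],"roll":0},
    {"dp":[0,0,0],"roll":0},
  ],
)

```text
time_s: 16.25
tool_pos: [0.5245, -0.2219, 0.0252]
tcp_rot: [[0.976, -0.216, -0.0], [-0.216, -0.976, 0.0], [-0.0, -0.0, -1.0]]
ft_force: [0.6, -0.3, -1.2]
opening: 0.0587
```

Request:
move_arm(
  moves=[
    {"dp":[0,0,0.0005],"roll":0},
    {"dp":[0,0,0.0005],"roll":0},
    {"dp":[0,0,0],"roll":0},
    {"dp":[0,0,0],"roll":0},
  ],
)

```text
time_s: 16.58
tool_pos: [0.5246, -0.222, 0.0244]
tcp_rot: [[0.976, -0.217, -0.0], [-0.217, -0.976, -0.0], [-0.0, 0.0, -1.0]]
ft_force: [0.5, 0.1, -0.2]
opening: 0.0588
```

Request:
move_arm(
  moves=[
    {"dp":[0,0,0.0004],"roll":0},
    {"dp":[0,0,0.0003],"roll":0},
    {"dp":[0,0,0],"roll":0},
    {"dp":[0,0,0],"roll":0},
  ],
)

```text
time_s: 16.92
tool_pos: [0.5246, -0.2219, 0.0239]
tcp_rot: [[0.976, -0.217, 0.0], [-0.217, -0.976, -0.0], [0.0, -0.0, -1.0]]
ft_force: [-1.6, 1.3, 3.9]
opening: 0.0593
```

```bash
python3 look.py wrist q_wrist 0 512 0 384; python3 - <<'E'
import numpy as np
from h import *
f=np.load("f_q_wrist.npz"); im=f["image"].astype(int); W=cloud(f); z=W[...,2]
from bench import telemetry
s=telemetry.get_state(); T=(W-np.array(s["tool_pos"]))@np.array(s["tcp_rot"])
m=(im.min(2)>190)&(abs(T[...,1])<.025)&(T[...,0]>-.02)&(T[...,0]<.12)
for a in (-.02,0,.02,.04,.06,.08):
    q=m&(T[...,0]>a)&(T[...,0]<a+.02); print(a,np.median(z[q]))
E
```

```text
[-1.9  0.8  3.7] [ 0.5246 -0.2219  0.0239] 16.9667 0.05885503527160578
-0.02 0.051638430876688936
0 0.05175988006272755
0.02 0.05183545860558423
0.04 0.05202134993773229
0.06 0.05215410033827078
0.08 0.05220238378206918
```

Contact (about 4 N from below), plate top level at 52 mm. Releasing.

Request:
move_arm(
  moves=[
    {"dp":[0,0,0],"roll":0},
    {"dp":[0,0,0],"roll":0},
    {"dp":[0,0,0],"roll":0},
    {"dp":[0,0,0],"roll":0},
    {"dp":[0,0,0],"roll":0},
  ],
  hand=1,
)

```text
time_s: 17.38
tool_pos: [0.5246, -0.2219, 0.0237]
tcp_rot: [[0.976, -0.217, -0.0], [-0.217, -0.976, 0.0], [-0.0, -0.0, -1.0]]
ft_force: [0.2, -0.1, -0.7]
opening: 0.0855
```

```bash
python3 look.py wrist r_wrist 0 512 0 384
```

```text
[ 0.5  0.7 -0.1] [ 0.5246 -0.2219  0.0237] 17.4333 0.08550862586431372
```

View pics/r_wrist.png

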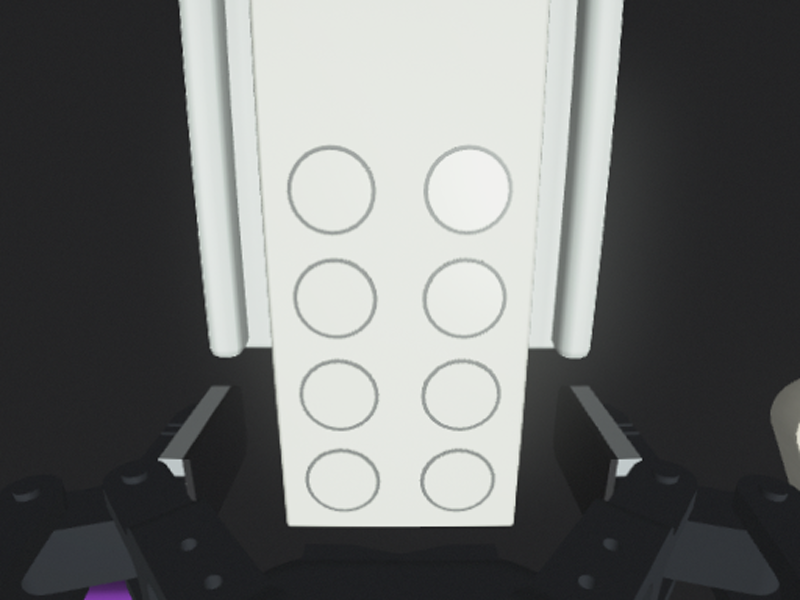

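The fingers are clear on both sides and the plate lies centred between the lips (lips at cols 228 and 572). I back straight up.

Request:
move_arm(
  moves=[
    {"dp":[0,0,-0.006],"roll":0},
    {"dp":[0,0,-0.015],"roll":0},
    {"dp":[0,0,-0.025],"roll":0},
    {"dp":[0,0,-0.035],"roll":0},
    {"dp":[0,0,-0.035],"roll":0},
  ],
)

```text
time_s: 17.85
tool_pos: [0.524, -0.2217, 0.1411]
tcp_rot: [[0.976, -0.216, -0.001], [-0.216, -0.976, 0.001], [-0.001, -0.0, -1.0]]
ft_force: [0.8, -0.2, 1.1]
opening: 0.0854
```

Request:
move_arm(
  moves=[
    {"dp":[0,0,-0.035],"roll":0},
    {"dp":[0,0,-0.035],"roll":0},
    {"dp":[0,0,-0.03],"roll":0},
    {"dp":[0,0,-0.01],"roll":0},
    {"dp":[0,0,0],"roll":0},
  ],
)

```text
time_s: 18.27
tool_pos: [0.5255, -0.2223, 0.2529]
tcp_rot: [[0.976, -0.217, 0.005], [-0.217, -0.976, -0.002], [0.005, 0.001, -1.0]]
ft_force: [-0.4, 0.6, -1.5]
opening: 0.0849
```

Request:
move_arm(
  moves=[
    {"dp":[0,0,0],"roll":0},
    {"dp":[0,0,0],"roll":0},
  ],
)

```text
time_s: 18.43
tool_pos: [0.524, -0.2217, 0.2487]
tcp_rot: [[0.976, -0.216, -0.001], [-0.216, -0.976, 0.001], [-0.002, -0.0, -1.0]]
ft_force: [-0.3, -0.3, 0.2]
opening: 0.085
```

```bash
python3 look.py wrist s_wrist 0 512 0 384;python3 look.py side s_side 150 350 120 270; python3 look.py scene s_scene 140 380 120 290
python3 - <<'E'
import numpy as np,cv2
from h import *
f=np.load("f_s_wrist.npz"); im=f["image"].astype(int); W=cloud(f); x,y,z=W[...,0],W[...,1],W[...,2]
m=((z>.0485)&(z<.0525)&(im.min(2)>190)&(x>.47)&(x<.72)&(y<-.12)&(y>-.34)).astype(np.uint8); m=cv2.morphologyEx(m,cv2.MORPH_OPEN,np.ones((9,9)))
v,u=np.nonzero(m); P=onplane(f,np.c_[u,v],.052)[:,:2]; r=cv2.minAreaRect((P*1000).astype(np.float32)); print(r)
c=np.array(r[0]); d=np.array([np.cos(np.radians(-12.5)),np.sin(np.radians(-12.5))]); e=(c-[573.5,-231]); print("vs seat along/across",e@d,e@[-d[1],d[0]])
G=np.c_[W[m>0][:,:2],np.ones(m.sum())]; print(np.linalg.lstsq(G,W[m>0][:,2],rcond=None)[0])
# bystanders before/after
for n in ("scene","side"):
    a=np.load(f"f_{n}.npz")["image"].astype(int); b=np.load(f"f_s_{n}.npz")["image"].astype(int); D=abs(a-b).max(2)
    W0=cloud(np.load(f"f_{n}.npz"))
    for nm,c0 in {"vial":(.597,-.385),"petri":(.43,.261),"dropper":(.55,.256),"timer":(.455,-.378)}.items():
        q=(np.hypot(W0[...,0]-c0[0],W0[...,1]-c0[1])<.045); print(n,nm,q.sum(),np.mean(D[q]>40).round(3))
E
```

```text
[-0.5 -0.3 -0.4] [ 0.524  -0.2217  0.2485] 18.4833 0.08548810357498264
[-0.1 -0.2 -0.1] [ 0.5241 -0.2217  0.2485] 18.5333 0.08541073148107667
[ 0.4 -0.1 -0.2] [ 0.5241 -0.2218  0.2486] 18.5833 0.08508111321772405Traceback (most recent call last):
  File "<stdin>", line 5, in <module>
  File "h.py", line 9, in onplane
    R,t,K,d=cam(f); s=slopes(f,uv); D=np.c_[s,np.ones(len(s))]@R; C=-R.T@t
                      ~~~~~~^^^^^^
  File "h.py", line 7, in slopes
    R,t,K,d=cam(f); return cv2.undistortPoints(np.array(uv,float).reshape(-1,1,2),K,d).reshape(-1,2)
                           ~~~~~~~~~~~~~~~~~~~^^^^^^^^^^^^^^^^^^^^^^^^^^^^^^^^^^^^^^^^
cv2.error: OpenCV(4.12.0) /io/opencv/modules/calib3d/src/undistort.dispatch.cpp:347: error: (-215:Assertion failed) CV_IS_MAT(_src) && CV_IS_MAT(_dst) && (_src->rows == 1 || _src->cols == 1) && (_dst->rows == 1 || _dst->cols == 1) && _src->cols + _src->rows - 1 == _dst->rows + _dst->cols - 1 && (CV_MAT_TYPE(_src->type) == CV_32FC2 || CV_MAT_TYPE(_src->type) == CV_64FC2) && (CV_MAT_TYPE(_dst->type) == CV_32FC2 || CV_MAT_TYPE(_dst->type) == CV_64FC2) in function 'cvUndistortPointsInternal'
```

View pics/s_wrist.png

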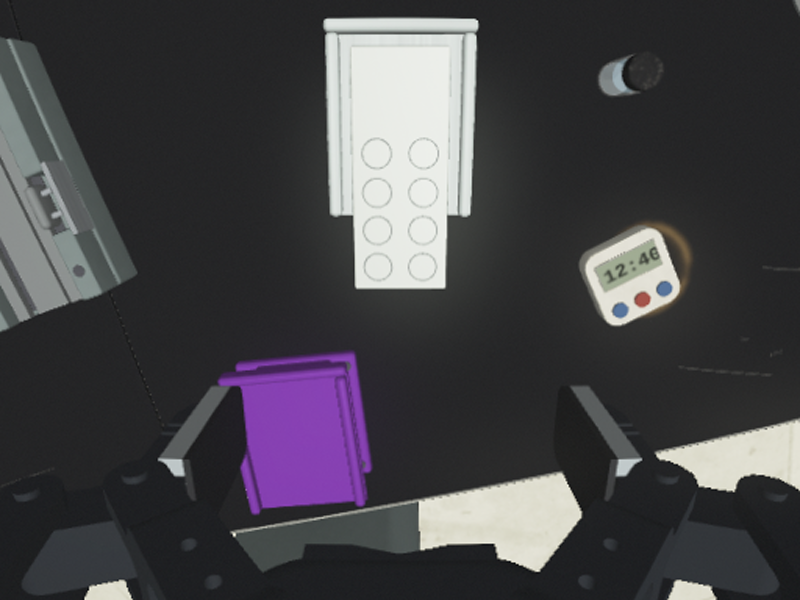

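View pics/s_side.png

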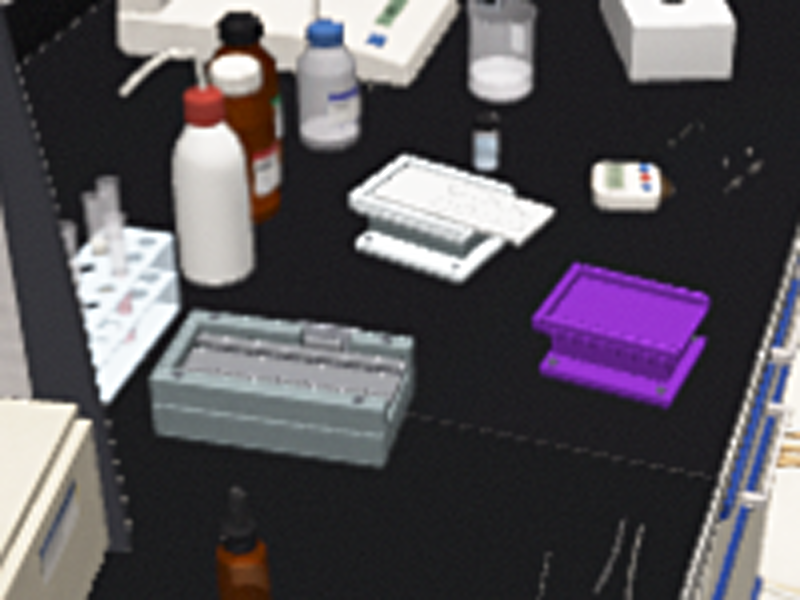

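View pics/s_scene.png

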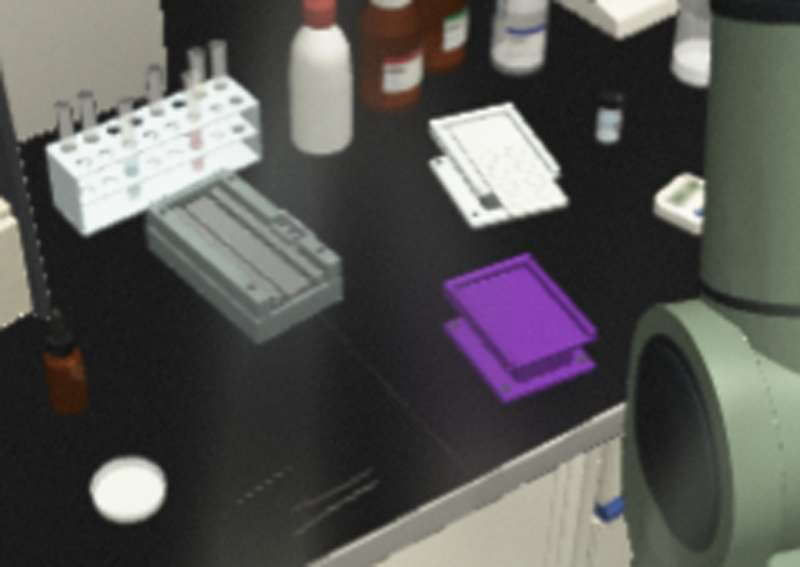

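The wrist view shows the plate in the channel (back end row 46, back stop inner edge row ~33, front end row 288, cols 351-448), parallel to the lips and centred. One quick numeric check, then I hand in.

```bash
python3 - <<'E'
import numpy as np
from h import *
f=np.load("f_s_wrist.npz"); k=1.5625; d=np.array([np.cos(np.radians(-12.5)),np.sin(np.radians(-12.5))])
A=onplane(f,np.array([[351,46],[448,46],[355,289],[446,289]])/k,.052)[:,:2]*1000
S=onplane(f,np.array([[338,33],[464,33]])/k,.053)[:,:2]*1000
c=A.mean(0); print("plate",c,"len",(A[:2].mean(0)-A[2:].mean(0))@d,"stop gap",(S.mean(0)-A[:2].mean(0))@d,"lateral vs stop mid",(A[:2].mean(0)-S.mean(0))@[-d[1],d[0]])
W=cloud(f); print([round(float(np.median(W[r//1:r+4,250:262,2])),4) for r in (35,60,100,140,175)])
for n in ("scene","side"):
    a=np.load(f"f_{n}.npz"); b=np.load(f"f_s_{n}.npz"); D=abs(a["image"].astype(int)-b["image"].astype(int)).max(2); W0=cloud(a)
    for nm,c0 in {"vial":(.597,-.385),"petri":(.43,.261),"dropper":(.55,.256),"timer":(.455,-.378)}.items():
        q=np.hypot(W0[...,0]-c0[0],W0[...,1]-c0[1])<.045; print(n,nm,q.sum(),np.mean(D[q]>40).round(3))
E
```

```text
plate [ 571.73295022 -232.6514325 ] len 149.62748354397297 stop gap 7.181154012259069 lateral vs stop mid 0.8794346200865312
[0.0517, 0.0516, 0.0519, 0.0518, 0.0517]
scene vial 358 0.0
scene petri 662 0.0
scene dropper 720 0.0
scene timer 422 0.282
side vial 197 0.0
side petri 745 0.0
side dropper 863 0.0
side timer 270 0.0
```

```bash
python3 -c "
from bench import ctrl; print(ctrl.sign_off())"
```

```text
the job is handed in; nothing more can be done
None
```

The spot plate is lying flat in the viewing stand's channel and the job is handed in, at about 18.6 s on the robot's clock.

**What I did**
- With the fingers shut, I felt for the firm bed on the plain back part of the plate and found it about 4 mm below the runners.
- I pressed with about 11–16 N and slid the plate out to a 49 mm overhang.
- I pinched it by its long sides at 50 N and lifted it; it hung about 0.3° off level.
- I carried it to the aluminium stand, lowered it until I felt about 4 N of contact, opened the fingers and backed straight up.

**Last checks**
- **Position:** the gap to the back stop is 7.2 mm, against 7 mm asked. The plate is within 1 mm of the channel's middle. Its top is level, at 51.6–51.9 mm all along.
- **Force:** the gripper reads zero force clear above the plate, and it is touching nothing.
- **Neighbours:** in the before and after pictures, the vial, petri dish and dropper are unchanged in both views. The timer is unchanged in the side view. In the scene view it showed a difference because the arm now partly hides it, so that view could not confirm it.
- **Agreement between views:** the first estimates of the stand and plate from the different views differed by a few millimetres. I corrected the sideways position by 1.5 mm from a close view just before laying the plate down.

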